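# Loosen the lathe chuck with its tommy bar

## Robot

A 7-joint arm with a two-finger parallel gripper is mounted at the origin on the work surface. World frame = base frame: x ahead of the robot, y to its left, z up, the work surface at z = 0. Lengths are in m, angles in rad, forces in N, time in s.
With the tool pointing down it reaches from about 0.425 to 1.025 m from the base axis. Payload 9.4 kg.
Tool frame: the origin (TCP) lies at the very end of the fingers, on their centre line; the grasp point (between the pads) lies 19 mm behind it; y points along the fingers, x is the direction in which the jaws open and shut, and the axes are right-handed (so a half turn about y gives the same grasp; the last joint's range is limited). The gripper opens to 85 mm and grips with 20 to 120 N. Pads are 22 mm wide; open, the fingers measure 114 mm over their backs; the gripper's body (76 mm by 85 mm) begins 54 mm behind the grasp point. The pads swing forward as they close: fully open they stand 13 mm farther back than shut.
Start: joints at [-1.328, 0.599, -0.003, 1.599, 0.002, 0.943, -0.08], TCP at [0.228, 0.688, 0.231] pointing down, gripper open.
Joint ranges: [-2.57, 2.57], [-0.35, 1.97], [-1.29, 1.29], [0.11, 2.56], [-1.05, 4.19], [0.11, 1.86], [-2.63, 2.63]. Speed limits (rad/s): [2.22, 2.22, 3.01, 3.01, 3.14, 3.14, 3.14].

## Interface

Orientations are given as a rotation vector (axis times angle).
In Python, from cell import ctrl, optics, ticket gives the robot as it stands.
- The arm moves only by the tool send_rows, never from a script. Its arguments are lists of equal length, an entry for each row: "travel": the shift along the world's x, y, z in mm, a list of three; "rot": the turn, a rotation vector about the world's x, y, z in rad, a list of three; "fingers": the opening, from -1 (shut) to 1 (fully open). In form: {"travel": [[x, y, z], ...], "rot": [[rx, ry, rz], ...], "fingers": [fingers, ...]}. A call has 1 to 5 rows; each row is the pose to reach, as a shift and turn from the pose commanded when the call began; what a row does not reach only later rows make up. A row lasts 1/10 s, in which the tool goes at most 50 mm and 8.59 degrees, less where a joint would pass 70% of its speed; a pose out of reach is approached as far as the arm can. A call with a gripper value outside its range is refused whole. The fingers move at their own pace and stop on an object; the grip force is fixed at half the most. Time passes only in rows, so rows that repeat a pose let the fingers close. It gives the time, the measured TCP pose, the force and the opening at its end, in the units of the state.
- ctrl.get_state(): the state, without advancing time (a new reading comes with each control period).
- optics.camera(name): name is "scene" or "top" or "wrist"; returns the picture (400x640x3 uint8, blue, green, red); there is no depth.
- optics.camera_model(name): a dict with "fx", "fy", "cx", "cy" (pixels), "pose" (4x4, takes a point from camera to world coordinates); the wrist camera has in their place "tool_from_camera" (4x4, takes a point from camera to tool coordinates, whose origin is the TCP and whose axes are the tool frame's). Camera axes: x right, y down, z forward; pixel columns grow to the right and rows downward; lengths in m; the calibration is good to about 2 mm. A picture is of the moment at which its call begins: read the wrist's pose just before it. camera_model takes no time and is no camera call.
- ticket.hand_in(): hands the job in, once; it reports no verdict.
The state is a dict: "time": time; "q": joint angles; "qvel": joint speeds; "tau": joint torques, N m; "tcp_pos": TCP position; "eef_rot": TCP orientation; "contact_force": force on the tool from outside, world axes, zero at the start; "torque": the same for the moment, N m; "finger_gap": finger opening in m.
Only numpy, scipy, OpenCV 4.12 (cv2) and the standard library are available. Lean on these libraries where they do the work, as an engineer would, in place of code of your own. Each camera call takes 0.05 s, during which the arm holds its last target. There are 200 camera calls.

## Task

Take the blue-handled bar out of the wooden block and, before turning the chuck, push its steel end fully home into the hole of the leaning chuck, so that the collar meets the chuck. Then lever the chuck round with the bar until the bar stands upright, and let go, leaving the bar in the hole. Leave the red bar and the other things on the bench where they are.

Things in the scene. Friction and masses are not known exactly. Their poses are not given: they have to be found in the camera images.
- blue_bar: Tommy bar, 150 mm, 0.2 kg. Origin at the centre of its free (lower) end, z towards the handle. Steel rod 12 mm in diameter, its last 4 mm tapered to 8; brass collar 25 mm in diameter at z=42 to 50 mm; rod again to 85; blue handle 24 mm square (faces along x and y) at z=85 to 150. Starts upright in a loose hole of the block, collar on its top, 60 mm above the bench.
- blue_tip (a point): The free end of the blue bar (same point as its origin).
- red_bar: A like bar with a red handle and a 15.5 mm rod, too thick for the chuck; the same origin and axes. It stands in the other hole of the block and must stay there.
- block: Fixed pale wooden tool block, 70 x 220 x 60 mm (x, y, z), origin at the centre of its underside. Two holes, 18 mm wide, 50 mm deep, at y=+50 and -50 mm; either may hold the blue bar. Drill shanks stand up to 38 mm above its top at both ends (y about +-98 mm).
- stand: Fixed green iron stand, origin on the bench below the middle of the chuck. Its spindle lies along its own y axis, 125 mm above the bench; column and bearing housing (43 mm radius about the spindle) at y=20 to 150 mm. The chuck is at y=-32 to 30 mm; a round wood blank (27 mm radius) in its jaws reaches to y=-107 mm.
- chuck (a joint): Angle of the chuck about the spindle, rad: 0 when its bar hole points straight up, positive when the hole leans towards the stand's -x side (the robot's side). It starts leaning 0.47 to 0.78 and is stiff (about 0.9 N m to turn).
- chuck_hole (a point): Centre of the mouth of the bar hole, in the flat top of a bright steel boss (44 x 36 mm) between the chuck's two dark discs (46 mm radius); 50 mm out from the spindle axis. z points out of the hole, y along the spindle. Round blind hole, about 13.5 mm in diameter, 46 mm deep, small chamfer.
- wax_tin: Bystander: round tin, 68 mm in diameter, 60 mm high, origin at the centre of its underside.
- gouge: Bystander: turning gouge lying flat, 210 mm long along its x axis, wooden handle at -x, origin on the bench under its middle.
- bowl: Bystander: small wooden bowl, 100 mm in diameter, 45 mm high, origin at the centre of its underside.
There are look-alikes about, which are no part of the job. Of the things that look like the blue_bar, the largest one is meant.

How it is judged:
By the outcome, as a careful person would: the job done as asked, in the order asked, and still so for the second after the job is handed in, with the robot touching nothing.
It also fails if it takes over 54 s, if anything falls off the work surface, if the arm or the gripper's body presses on something with over 40 N, if the wrist force passes 120 N, or if a joint passes its speed limit or range.

## Working session

There is one attempt and no reset: what is moved stays moved. The work goes in short steps, Python scripts to look and compute and a tool call to move; the robot and the scene stay as the last step left them, time stands still between calls to the robot, and variables do not carry over. Pictures are saved under pics/ and viewed, about 8 in all and at most 12, crops included, and the job is handed in when it is done.

Besides the shell and the picture viewer there is one more tool, called after "Call:" in YAML: its name, and indented under it one key for each argument. send_rows: Moves the arm, as the interface text tells. Its arguments: {"type":"object","properties":{"travel":{"type":"array","items":{"type":"array","items":{"type":"number"}}},"rot":{"type":"array","items":{"type":"array","items":{"type":"number"}}},"fingers":{"type":"array","items":{"type":"number"}}},"required":["travel","rot","fingers"]}

```bash
ls; mkdir -p pics
python3 - <<'E'
from cell import ctrl, optics, ticket
import cv2, numpy as np
np.set_printoptions(precision=4,suppress=True)
print(ctrl.get_state())
for n in("scene","top","wrist"):
    print(n,optics.camera_model(n)); 
for n in("scene","top"):
    cv2.imwrite(f"pics/{n}0.png",optics.camera(n))
E
```

```text
pics
{'time': 0.0, 'q': array([-1.3277,  0.6001, -0.0026,  1.6001,  0.0018,  0.9429, -0.0798]), 'qvel': array([-0.0004, -0.0005,  0.0031, -0.0001, -0.0001,  0.0011, -0.0008]), 'tau': array([ -0.0017, -77.6427,   1.5651, -25.8012,   0.0125,   0.0089,
         0.    ]), 'tcp_pos': array([0.2278, 0.6878, 0.2304]), 'eef_rot': array([-1.3447, -0.9697,  0.9717]), 'contact_force': array([ 0.6784, -0.5492, -0.0005]), 'torque': array([ 0.0152, -0.0012,  0.0601]), 'finger_gap': 0.08581367737956883}
scene {'fx': 421.2956270764264, 'fy': 421.2956270764264, 'cx': 318.45414472052636, 'cy': 199.67255096471135, 'pose': array([[ 0.3613,  0.5415, -0.7591,  1.1819],
       [ 0.9323, -0.2227,  0.2849, -0.1919],
       [-0.0148, -0.8107, -0.5853,  0.57  ],
       [ 0.    ,  0.    ,  0.    ,  1.    ]])}
top {'fx': 391.6071296137005, 'fy': 391.6071296137005, 'cx': 316.0059943908133, 'cy': 204.60568039965784, 'pose': array([[ 0.0223, -0.9917,  0.1265,  0.4862],
       [-0.9992, -0.0262, -0.0291,  0.0247],
       [ 0.0322, -0.1258, -0.9915,  0.9782],
       [ 0.    ,  0.    ,  0.    ,  1.    ]])}
wrist {'fx': 338.23643675943845, 'fy': 338.23643675943845, 'cx': 317.5348873120373, 'cy': 200.6633664236636, 'tool_from_camera': array([[ 1.    ,  0.0002,  0.0006,  0.0001],
       [-0.0005, -0.3031,  0.953 , -0.1427],
       [ 0.0004, -0.953 , -0.3031,  0.0788],
       [ 0.    ,  0.    ,  0.    ,  1.    ]])}
```

View pics/scene0.png

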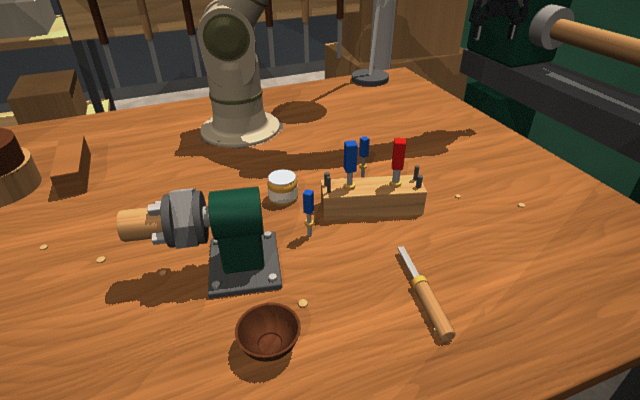

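View pics/top0.png

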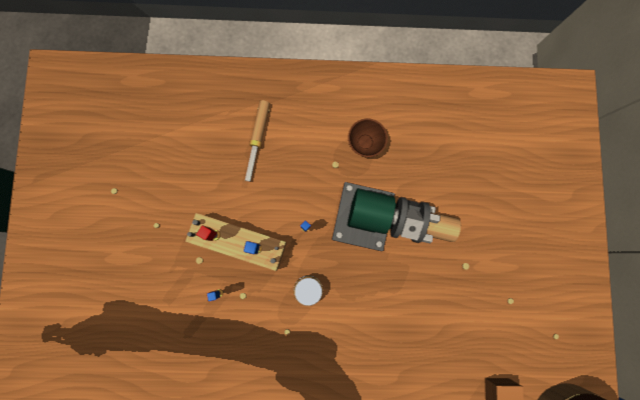

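The scene view shows the stand and chuck at about (200,220), with the largest blue bar in the block at (351,160) and the red bar at (399,155). The small blue look-alikes are at (364,150) and (308,205). In the top view the blue handle is at (251,248), the red at (205,233) and the chuck boss near (412,222). Next I'll enlarge both areas.

```bash
cat > h.py <<'E'
import numpy as np, cv2
from scipy.spatial.transform import Rotation as R
from cell import ctrl, optics, ticket
np.set_printoptions(precision=4,suppress=True)
def ray(m,uv,T=None):
    T=m["pose"] if T is None else T
    d=T[:3,:3]@np.array([(uv[0]-m["cx"])/m["fx"],(uv[1]-m["cy"])/m["fy"],1]); return T[:3,3],d
def atz(m,uv,z,T=None):
    o,d=ray(m,uv,T); return o+d*(z-o[2])/d[2]
def proj(m,P,T=None):
    T=m["pose"] if T is None else T
    p=(np.atleast_2d(P)-T[:3,3])@T[:3,:3]; return np.c_[p[:,0]/p[:,2]*m["fx"]+m["cx"],p[:,1]/p[:,2]*m["fy"]+m["cy"]]
def wristT(m,s):
    T=np.eye(4);T[:3,:3]=R.from_rotvec(s["eef_rot"]).as_matrix();T[:3,3]=s["tcp_pos"]
    return T@m["tool_from_camera"]
E
python3 - <<'E'
import cv2,numpy as np
t=cv2.imread("pics/top0.png");s=cv2.imread("pics/scene0.png")
a=cv2.resize(t[170:270,325:475],None,fx=5,fy=4*1.25,interpolation=cv2.INTER_CUBIC)
cv2.imwrite("pics/c1.png",a)
b=cv2.resize(t[205:275,180:300],None,fx=5,fy=5,interpolation=cv2.INTER_CUBIC)
cv2.imwrite("pics/c2.png",b)
E
```

```text
(no output)
```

View pics/c1.png

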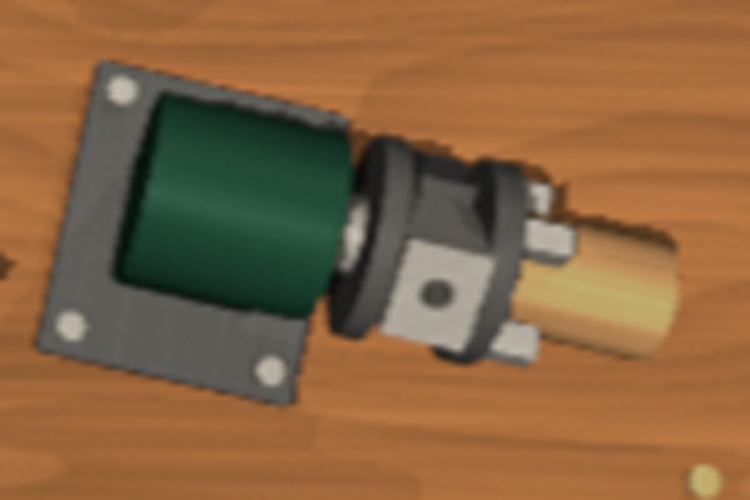

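View pics/c2.png

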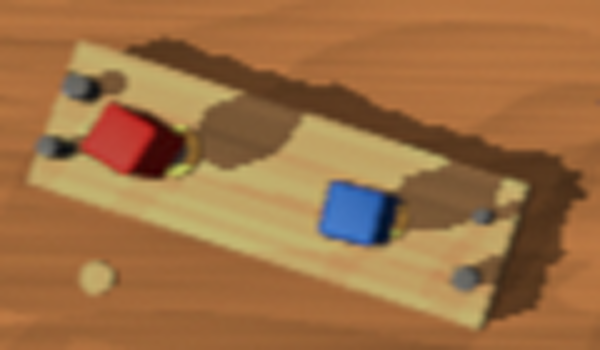

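Crop 1 shows the boss face with its corners at (411,240), (494,258), (463,352) and (383,331), and the hole at (437,293). Crop 2 shows the blue handle top centred near (353,211) and the block corners at (78,42), (528,183), (482,328) and (28,182).

Run:
```python
from h import *
from scipy.optimize import least_squares
m=optics.camera_model("top")
o1=np.array([325,170]);o2=np.array([180,205])
c=lambda L,o:np.array(L)/5+o-0.4
bc=c([(78,42),(528,183),(482,328),(28,182)],o2)
B=np.array([atz(m,p,.06) for p in bc]);print("block",B,B.mean(0),[np.linalg.norm(B[i]-B[i-1]) for i in range(4)])
print("blue top",atz(m,c((353,211),o2),.168),"collar?",atz(m,c((395,222),o2),.068), "blue edge L,T",[atz(m,c(p,o2),.168) for p in((333,180),(388,187),(375,243),(318,232))])
print("red top",atz(m,c((123,138),o2),.168))
obs=c([(411,240),(494,258),(463,352),(383,331),(437,293)],o1)
# boss corners: local (x across, y along spindle), far/+y, far/-y, near/-y, near/+y
def pts(p):
    sx,sy,yaw,th=p
    L=[(22,18),(22,-18),(-22,-18),(-22,18),(0,0)]
    u=np.array([np.cos(th),0,np.sin(th)]);n=np.array([-np.sin(th),0,np.cos(th)])
    Q=np.array([a*u/1e3+np.array([0,b/1e3,0])+.05*n+np.array([0,0,.125]) for a,b in L])
    return Q@R.from_euler('z',yaw).as_matrix().T+[sx,sy,0]
r=least_squares(lambda p:(proj(m,pts(p))-obs).ravel(),[.45,-.2,-.2,.6])
print(r.x,r.cost,(proj(m,pts(r.x))-obs)); print("hole",pts(r.x)[-1])
```

```text
block [[0.5761 0.2794 0.06  ]
 [0.5155 0.0676 0.06  ]
 [0.4483 0.0867 0.06  ]
 [0.5105 0.2984 0.06  ]] [0.5126 0.183  0.06  ] [np.float64(0.06828129533338072), np.float64(0.22031162327811973), np.float64(0.0697923825270264), np.float64(0.2206518504320762)]
blue top [0.4989 0.1337 0.168 ] collar? [0.4959 0.1277 0.068 ] blue edge L,T [array([0.5114, 0.1424, 0.168 ]), array([0.5091, 0.1199, 0.168 ]), array([0.4861, 0.1242, 0.168 ]), array([0.4901, 0.1476, 0.168 ])]
red top [0.5265 0.2288 0.168 ]
[ 0.5686 -0.2054 -0.192   0.5187] 0.3989721719968819 [[-0.0836 -0.2164]
 [ 0.3255 -0.0716]
 [ 0.1627 -0.3421]
 [-0.504   0.1923]
 [ 0.0944  0.4355]]
hole [ 0.5443 -0.2007  0.1684]
```

Run:
```python
from h import *
s=ctrl.get_state();M=R.from_rotvec(s["eef_rot"]);print(M.as_matrix())
for yaw in (-.17,-.17+np.pi/2,-.17-np.pi/2,-.17+np.pi):
    x=np.array([np.cos(yaw),np.sin(yaw),0]);y=np.array([0,0,-1.]);G=R.from_matrix(np.c_[x,y,np.cross(x,y)])
    print(yaw,(G*M.inv()).as_rotvec())
```

```text
[[ 0.3143 -0.0003 -0.9493]
 [ 0.9493 -0.0013  0.3143]
 [-0.0014 -1.     -0.0001]]
-0.17 [ 0.0009 -0.0012 -1.4211]
1.4007963267948966 [ 0.0014 -0.0002  0.1497]
-1.7407963267948965 [-0.0003 -0.0021 -2.9919]
2.971592653589793 [0.0012 0.0009 1.7205]
```

Call:
send_rows:
  travel:
    - [271,-553,10]
    - [271,-553,10]
    - [271,-553,10]
    - [271,-553,10]
    - [271,-553,10]
  rot:
    - [0,0,-1.42]
    - [0,0,-1.42]
    - [0,0,-1.42]
    - [0,0,-1.42]
    - [0,0,-1.42]
  fingers: [1,1,1,1,1]

```text
time: 0.6
tcp_pos: [0.3384, 0.4617, 0.2352]
eef_rot: [-1.536, -0.388, 0.388]
contact_force: [1.2, -0.6, -0.5]
finger_gap: 0.0849
```

Call:
send_rows:
  travel:
    - [161,-329,6]
    - [161,-329,6]
    - [161,-329,6]
    - [161,-329,6]
    - [161,-329,6]
  rot:
    - [0,0,-0.67]
    - [0,0,-0.67]
    - [0,0,-0.67]
    - [0,0,-0.67]
    - [0,0,-0.67]
  fingers: [1,1,1,1,1]

```text
time: 1.1
tcp_pos: [0.4482, 0.2375, 0.2395]
eef_rot: [-1.567, 0.137, -0.137]
contact_force: [0.4, 1.4, 0.1]
finger_gap: 0.0853
```

Call:
send_rows:
  travel:
    - [51,-104,0]
    - [51,-104,0]
    - [51,-104,0]
    - [51,-104,0]
  rot:
    - [0,0,0]
    - [0,0,0]
    - [0,0,0]
    - [0,0,0]
  fingers: [1,1,1,1]

```text
time: 1.5
tcp_pos: [0.4998, 0.1321, 0.2395]
eef_rot: [-1.567, 0.136, -0.137]
contact_force: [-0.4, 0.4, -0.2]
finger_gap: 0.0856
```

Run:
```python
from h import *
s=ctrl.get_state();M=R.from_rotvec(s["eef_rot"]).as_matrix();print(s["tcp_pos"],M,s["q"])
cv2.imwrite("pics/w1.png",optics.camera("wrist"))
m=optics.camera_model("wrist");T=wristT(m,s)
print(proj(m,[[.4988,.1343,.168],[.4988,.1343,.068]],T))
```

```text
[0.4998 0.1321 0.2395] [[ 0.9849  0.0005  0.1734]
 [-0.1734 -0.0009  0.9849]
 [ 0.0006 -1.     -0.0008]] [-0.6892  0.3621  0.4315  2.0816 -0.22    0.7406 -0.2933]
[[317.2444 211.699 ]
 [317.2573 176.6139]]
```

View pics/w1.png

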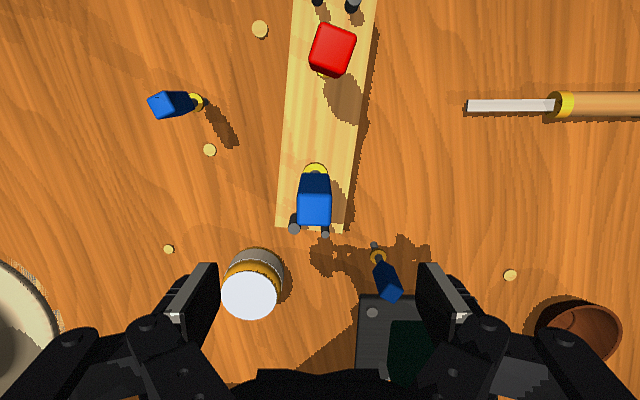

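The wrist view shows the blue handle top at (314,210), square to the jaws and about 2 mm left of the prediction. I'll correct for that, go down and grip.

Call:
send_rows:
  travel:
    - [-2.5,1.5,-40]
    - [-2.5,1.5,-80]
    - [-2.5,1.5,-117]
    - [-2.5,1.5,-117]
  rot:
    - [0,0,0]
    - [0,0,0]
    - [0,0,0]
    - [0,0,0]
  fingers: [1,1,1,1]

```text
time: 1.95
tcp_pos: [0.4933, 0.1378, 0.1188]
eef_rot: [-1.57, 0.136, -0.125]
contact_force: [-0.1, 1.1, -0.0]
finger_gap: 0.0851
```

Call:
send_rows:
  travel:
    - [0,0,0]
    - [0,0,0]
    - [0,0,0]
    - [0,0,0]
    - [0,0,0]
  rot:
    - [0,0,0]
    - [0,0,0]
    - [0,0,0]
    - [0,0,0]
    - [0,0,0]
  fingers: [-1,-1,-1,-1,-1]

```text
time: 2.45
tcp_pos: [0.497, 0.137, 0.1237]
eef_rot: [-1.566, 0.131, -0.134]
contact_force: [-0.6, -0.0, 8.4]
finger_gap: 0.0233
```

Call:
send_rows:
  travel:
    - [0,0,0]
    - [0,0,0]
    - [0,0,0]
    - [0,0,0]
    - [0,0,0]
  rot:
    - [0,0,0]
    - [0,0,0]
    - [0,0,0]
    - [0,0,0]
    - [0,0,0]
  fingers: [-1,-1,-1,-1,-1]

```text
time: 2.95
tcp_pos: [0.497, 0.137, 0.1237]
eef_rot: [-1.565, 0.131, -0.134]
contact_force: [0.0, 1.0, 10.0]
finger_gap: 0.0235
```

Call:
send_rows:
  travel:
    - [0,0,25]
    - [0,0,60]
    - [0,0,100]
    - [0,0,120]
    - [0,0,120]
  rot:
    - [0,0,0]
    - [0,0,0]
    - [0,0,0]
    - [0,0,0]
    - [0,0,0]
  fingers: [-1,-1,-1,-1,-1]

```text
time: 3.45
tcp_pos: [0.4975, 0.1371, 0.2454]
eef_rot: [-1.564, 0.129, -0.136]
contact_force: [0.5, -0.0, -2.3]
finger_gap: 0.0234
```

Run:
```python
from h import *
s=ctrl.get_state();M=R.from_rotvec(s["eef_rot"]);print(s["tcp_pos"],M.as_matrix(),s["q"],s["finger_gap"],s["contact_force"])
im=optics.camera("wrist");cv2.imwrite("pics/w2.png",im)
m=optics.camera_model("wrist");T=wristT(m,s);t=s["tcp_pos"]
# predicted tip: bar z at TCP  ~ .1237-.018=.106
y=M.as_matrix()[:,1]
print(proj(m,[t+y*.106,t+y*(.106-.042)],T))
yaw,th=-.192,.5187
u=R.from_euler('z',yaw).as_matrix()@np.array([np.cos(th),0,np.sin(th)])
n=R.from_euler('z',yaw).as_matrix()@np.array([-np.sin(th),0,np.cos(th)])
G=R.from_matrix(np.c_[u,-n,np.cross(u,-n)]); hole=np.array([.5443,-.2007,.1684])
tgt=hole+n*(.106+.035)
print("to pre:",(tgt-t)*1e3,(G*M.inv()).as_rotvec(),"tgt",tgt,"n",n,"u",u)
```

```text
[0.4975 0.1371 0.2454] [[ 0.9858  0.0048  0.1681]
 [-0.1682  0.0026  0.9858]
 [ 0.0043 -1.      0.0034]] [-0.7126  0.3523  0.4479  2.0808 -0.2232  0.7479 -0.2938] 0.023426345353044872 [ 0.4912 -0.0204 -2.3117]
[[319.0577 199.2788]
 [319.3404 218.514 ]]
to pre: [ -21.8039 -324.4397   45.4701] [-0.0956 -0.5055 -0.0234] tgt [ 0.4757 -0.1874  0.2909] n [-0.4866  0.0946  0.8685] u [ 0.8525 -0.1657  0.4958]
```

View pics/w2.png

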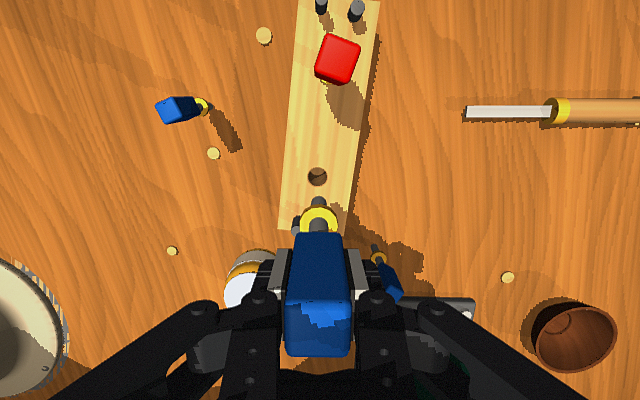

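The bar is held straight. The tip appears at about (319,197) against a predicted (319,199). Now I'll go to the pre-insertion pose, 35 mm off along the hole axis.

Call:
send_rows:
  travel:
    - [-1,-30,40]
    - [-5,-80,45]
    - [-10,-130,45]
    - [-13,-180,45]
    - [-16,-230,45]
  rot:
    - [0,0,0]
    - [-0.024,-0.126,-0.006]
    - [-0.048,-0.252,-0.012]
    - [-0.072,-0.378,-0.018]
    - [-0.0956,-0.5055,-0.0234]
  fingers: [-1,-1,-1,-1,-1]

```text
time: 4.0
tcp_pos: [0.479, -0.0931, 0.2871]
eef_rot: [-1.58, -0.26, -0.555]
contact_force: [0.8, -2.1, -3.0]
finger_gap: 0.0238
```

Call:
send_rows:
  travel:
    - [-3,-47,0]
    - [-6,-94,0]
    - [-6,-94,0]
    - [-6,-94,0]
  rot:
    - [0,0,0]
    - [0,0,0]
    - [0,0,0]
    - [0,0,0]
  fingers: [-1,-1,-1,-1]

```text
time: 4.4
tcp_pos: [0.4756, -0.162, 0.2845]
eef_rot: [-1.584, -0.25, -0.546]
contact_force: [0.3, 0.4, -3.3]
finger_gap: 0.0227
```

```bash
cat > look.py <<'E'
from h import *
import sys
s=ctrl.get_state();M=R.from_rotvec(s["eef_rot"]);A=M.as_matrix();t=s["tcp_pos"]
print(t,"q",s["q"],"gap",s["finger_gap"],"F",s["contact_force"]);print(A)
im=optics.camera("wrist");cv2.imwrite("pics/%s_raw.png"%sys.argv[1],im)
top=optics.camera("top");cv2.imwrite("pics/%s_top.png"%sys.argv[1],top)
m=optics.camera_model("wrist");T=wristT(m,s);y=A[:,1];hole=np.array([.5443,-.2007,.1684])
print("pred tip,hole wrist",proj(m,[t+y*.106,hole],T),"top",proj(optics.camera_model("top"),[t+y*.106,hole]))
a=cv2.resize(im[100:260,220:420],None,fx=4,fy=3.75)
b=cv2.resize(top[195:260,375:455],None,fx=5,fy=5,interpolation=cv2.INTER_CUBIC)
c=cv2.resize(im[80:280,200:440],None,fx=3,fy=3,interpolation=cv2.INTER_CUBIC)
cv2.imwrite("pics/%s.png"%sys.argv[1],c)
E
python3 look.py w3
```

```text
[ 0.4756 -0.162   0.2845] q [ 0.0842  0.1184  0.153   2.3904 -0.2352  0.1317  0.2651] gap 0.02267106707132224 F [ 0.2957  0.3591 -3.3323]
[[ 0.859   0.4745  0.1922]
 [-0.1649 -0.0989  0.9813]
 [ 0.4847 -0.8747 -0.0067]]
pred tip,hole wrist [[318.8067 199.0453]
 [328.9398 214.1627]] top [[401.5223 236.632 ]
 [412.1005 228.6282]]
```

View pics/w3.png

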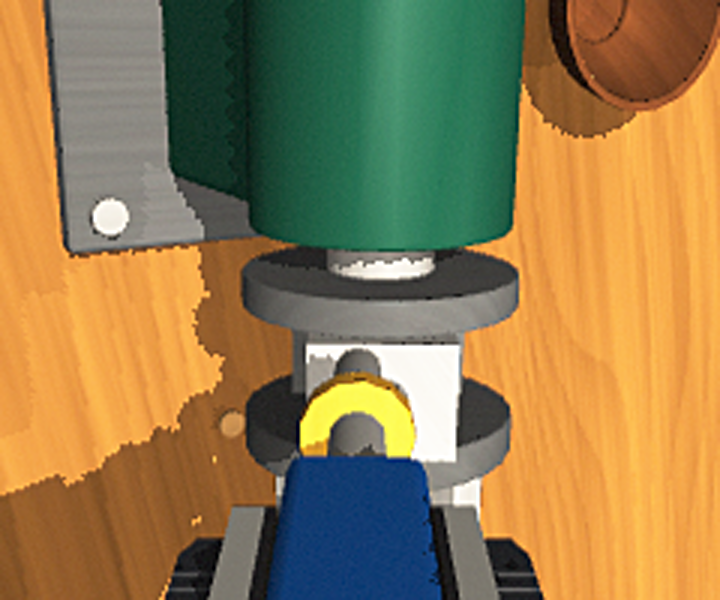

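Bar and hole are in good relative view: tip near crop (357,360), boss face at (310-460, 345-460). The pose stopped 25 mm short in y because joint 6 is at its 0.11 limit. I'll fit the arm's kinematics from the recorded states and check which poses it can reach.

```bash
cat > kin.py <<'E'
from h import *
import itertools
from scipy.optimize import least_squares
D=[([-1.3277,.6001,-.0026,1.6001,.0018,.9429,-.0798],[.2278,.6878,.2304],[-1.3447,-.9697,.9717]),
([-.6892,.3621,.4315,2.0816,-.22,.7406,-.2933],[.4998,.1321,.2395],None),
([-.7126,.3523,.4479,2.0808,-.2232,.7479,-.2938],[.4975,.1371,.2454],None),
([.0842,.1184,.153,2.3904,-.2352,.1317,.2651],[.4756,-.162,.2845],None)]
Ms=[R.from_rotvec(D[0][2]).as_matrix(),
np.array([[.9849,.0005,.1734],[-.1734,-.0009,.9849],[.0006,-1,-.0008]]),
np.array([[.9858,.0048,.1681],[-.1682,.0026,.9858],[.0043,-1,.0034]]),
np.array([[.859,.4745,.1922],[-.1649,-.0989,.9813],[.4847,-.8747,-.0067]])]
def fk(q,s,p):
    h,L1,e,L2,f,L3=p
    Z=lambda a:R.from_euler('z',a).as_matrix();Y=lambda a:R.from_euler('y',a).as_matrix()
    A=Z(s[0]*q[0])@Y(q[1])@Z(s[1]*q[2]);P=np.array([0,0,h])+A@[e,0,L1]
    A=A@Y(q[3]);P=P+A@[-e,0,L2]
    A=A@Z(s[2]*q[4])@Y(q[5]);P=P+A@[f,0,0]
    A=A@Z(s[3]*q[6]);P=P+A@[0,0,L3]
    return P,A
def best():
    out=[]
    for s in itertools.product((1,-1),repeat=4):
        As=[fk(d[0],s,(0,)*6)[1].T@M for d,M in zip(D,Ms)]
        C=R.from_matrix(np.array(As)).mean().as_matrix()
        out.append((sum(np.linalg.norm(a-C) for a in As),s,C))
    return min(out,key=lambda o:o[0])
err,S,C=best()
r=least_squares(lambda p:np.ravel([fk(d[0],S,p)[0]-d[1] for d in D]),[.3,.4,0,.4,0,.2]);P=r.x
LO=np.array([-2.57,-.35,-1.29,.11,-1.05,.11,-2.63]);HI=np.array([2.57,1.97,1.29,2.56,4.19,1.86,2.63])
def FK(q):
    p,A=fk(q,S,P);return p,A@C
def IK(q0,pos,G,reg=.01):
    def f(q):
        p,A=FK(q);return np.r_[(p-pos)*20,R.from_matrix(A@G.T).as_rotvec()*8,reg*(q-q0)]
    r=least_squares(f,np.clip(q0,LO+1e-3,HI-1e-3),bounds=(LO,HI));p,A=FK(r.x)
    return r.x,np.linalg.norm(p-pos)*1e3,np.linalg.norm(R.from_matrix(A@G.T).as_rotvec())
E
python3 - <<'E'
from kin import *
print(err,S,P,r.cost**.5);print(C)
yaw,th=-.192,.5187
W=R.from_euler('z',yaw).as_matrix();u=W@[np.cos(th),0,np.sin(th)];n=W@[-np.sin(th),0,np.cos(th)]
hole=np.array([.5443,-.2007,.1684]);qn=np.array(D[3][0])
G=np.c_[u,-n,np.cross(u,-n)]
for d in(.035,0,-.042): print("same grasp",d,IK(qn,hole+n*(.106+d),G))
print("elbow",[IK(np.array([a,.12,b,2.4,c,.3,.3]),hole+n*.141,G) for a,b,c in((-.5,.8,1.),(.5,-.5,-.9),(.5,-.8,1.))])
E
```

```text
0.000480430623309494 (-1, -1, -1, -1) [ 0.4286  0.479  -0.0463  0.4943 -0.1146  0.273 ] 0.0504752954691144
[[-1.  0.  0.]
 [ 0. -0.  1.]
 [ 0.  1.  0.]]
same grasp 0.035 (array([ 0.242 ,  0.1685,  0.0555,  2.3484, -0.5064,  0.1238,  0.5895]), np.float64(0.0010914612544461696), np.float64(4.170136824867385e-06))
same grasp 0 (array([-0.1041,  0.3009,  0.3252,  2.2714, -0.9598,  0.11  ,  0.9232]), np.float64(0.0049779185277494765), np.float64(1.7897245549666183e-05))
same grasp -0.042 (array([-0.0387,  0.4049,  0.2535,  2.1989, -1.05  ,  0.11  ,  1.0033]), np.float64(7.482762905401987), np.float64(0.027370099637339412))
elbow [(array([-0.0466,  0.176 ,  0.3251,  2.3369, -0.6464,  0.1483,  0.6844]), np.float64(0.004776633081157515), np.float64(1.4136065357952994e-05)), (array([ 0.4528,  0.1712, -0.1365,  2.3557, -0.3951,  0.11  ,  0.5142]), np.float64(0.0024258935126881534), np.float64(8.66257401442253e-06)), (array([ 1.3429,  0.2906, -0.8636,  2.3557,  0.3952,  0.11  , -0.0188]), np.float64(0.0014714497760625496), np.float64(6.923209178473519e-06))]
```

Call:
send_rows:
  travel:
    - [2,40,5]
    - [8,90,5]
    - [12,140,5]
    - [16,190,5]
    - [22,240,5]
  rot:
    - [0.024,0.126,0.006]
    - [0.048,0.252,0.012]
    - [0.072,0.378,0.018]
    - [0.0956,0.5055,0.0234]
    - [0.0956,0.5055,0.0234]
  fingers: [-1,-1,-1,-1,-1]

```text
time: 5.0
tcp_pos: [0.4955, 0.0399, 0.2906]
eef_rot: [-1.572, 0.138, -0.122]
contact_force: [2.3, -0.6, -1.9]
finger_gap: 0.0234
```

Call:
send_rows:
  travel:
    - [0,40,0]
    - [0,70,-10]
    - [0,70,-10]
    - [0,70,-10]
  rot:
    - [0,0,0]
    - [0,0,0]
    - [0,0,0]
    - [0,0,0]
  fingers: [-1,-1,-1,-1]

```text
time: 5.4
tcp_pos: [0.4936, 0.1076, 0.2794]
eef_rot: [-1.572, 0.135, -0.123]
contact_force: [-0.1, -1.2, -1.7]
finger_gap: 0.0232
```

Run:
```python
from h import *
s=ctrl.get_state();print(s["tcp_pos"],R.from_rotvec(s["eef_rot"]).as_matrix(),s["q"],s["finger_gap"])
```

```text
[0.4936 0.1076 0.2794] [[ 0.9864 -0.0082  0.1639]
 [-0.1639 -0.0046  0.9865]
 [-0.0073 -1.     -0.0059]] [-0.5794  0.2878  0.3243  2.0474 -0.1194  0.8334 -0.351 ] 0.023221006178510417
```

Call:
send_rows:
  travel:
    - [3.6,29.5,0]
    - [3.6,29.5,0]
    - [3.6,29.5,-40]
    - [3.6,29.5,-70]
    - [3.6,29.5,-70]
  rot:
    - [0.008,-0.013,0]
    - [0.008,-0.013,0]
    - [0.008,-0.013,0]
    - [0.008,-0.013,0]
    - [0.008,-0.013,0]
  fingers: [-1,-1,-1,-1,-1]

```text
time: 5.9
tcp_pos: [0.4961, 0.1343, 0.2078]
eef_rot: [-1.564, 0.131, -0.133]
contact_force: [-0.2, -0.7, -0.8]
finger_gap: 0.0235
```

Run:
```python
from h import *
s=ctrl.get_state();print(s["tcp_pos"],R.from_rotvec(s["eef_rot"]).as_matrix()[:,1],s["q"])
im=optics.camera("wrist");cv2.imwrite("pics/w4.png",im[120:300,220:420])
```

```text
[0.4961 0.1343 0.2078] [ 0.0014  0.0021 -1.    ] [-0.5817  0.3897  0.2817  2.1166 -0.1769  0.6548 -0.3482]
```

Call:
send_rows:
  travel:
    - [1.5,2,-15]
    - [1.5,2,-30]
    - [1.5,2,-50]
    - [1.5,2,-50]
  rot:
    - [0,0,0]
    - [0,0,0]
    - [0,0,0]
    - [0,0,0]
  fingers: [-1,-1,-1,-1]

```text
time: 6.35
tcp_pos: [0.4995, 0.1375, 0.1606]
eef_rot: [-1.562, 0.128, -0.136]
contact_force: [-0.2, 0.0, -1.0]
finger_gap: 0.0232
```

Call:
send_rows:
  travel:
    - [0,0,-15]
    - [0,0,-29]
    - [0,0,-29]
  rot:
    - [0,0,0]
    - [0,0,0]
    - [0,0,0]
  fingers: [-1,-1,-1]

```text
time: 6.65
tcp_pos: [0.5, 0.1378, 0.1323]
eef_rot: [-1.561, 0.127, -0.137]
contact_force: [-0.3, -0.3, -1.8]
finger_gap: 0.0233
```

Call:
send_rows:
  travel:
    - [0,0,-4]
    - [0,0,-8]
    - [0,0,-8]
  rot:
    - [0,0,0]
    - [0,0,0]
    - [0,0,0]
  fingers: [-1,-1,-1]

```text
time: 6.95
tcp_pos: [0.5002, 0.1383, 0.1241]
eef_rot: [-1.56, 0.125, -0.137]
contact_force: [-0.0, -0.1, -2.6]
finger_gap: 0.0232
```

Call:
send_rows:
  travel:
    - [0,0,0]
    - [0,0,0]
    - [0,0,0]
    - [0,0,0]
    - [0,0,0]
  rot:
    - [0,0,0]
    - [0,0,0]
    - [0,0,0]
    - [0,0,0]
    - [0,0,0]
  fingers: [1,1,1,1,1]

```text
time: 7.45
tcp_pos: [0.4998, 0.1382, 0.1238]
eef_rot: [-1.561, 0.126, -0.137]
contact_force: [-0.2, 0.1, -0.0]
finger_gap: 0.0854
```

Call:
send_rows:
  travel:
    - [0,0,40]
    - [0,0,80]
    - [0,0,110]
    - [0,0,110]
  rot:
    - [0,0,0]
    - [0,0,0]
    - [0,0,0]
    - [0,0,0]
  fingers: [1,1,1,1]

```text
time: 7.85
tcp_pos: [0.5016, 0.1386, 0.2374]
eef_rot: [-1.557, 0.122, -0.141]
contact_force: [-0.3, -0.4, -0.3]
finger_gap: 0.0855
```

Run:
```python
from h import *
s=ctrl.get_state();M=R.from_rotvec(s["eef_rot"]);print(s["tcp_pos"],M.as_matrix(),s["q"])
im=optics.camera("wrist");cv2.imwrite("pics/w5.png",im[100:300,220:420])
hsv=cv2.cvtColor(im,cv2.COLOR_BGR2HSV);k=cv2.inRange(hsv,(105,150,150),(125,255,255))
n,_,st,ce=cv2.connectedComponentsWithStats(k);print(st[st[:,4]>150],ce[st[:,4]>150])
m=optics.camera_model("wrist");T=wristT(m,s);print(proj(m,[[.4985,.1355,.168]],T))
for tilt in(-.25,-.35):
  for yaw in(-.18+np.pi/2,-.18-np.pi/2):
    W=R.from_euler('z',yaw-np.sign(yaw)*np.pi/2).as_matrix()
    y=W@[np.sin(tilt),0,-np.cos(tilt)];x=np.array([np.cos(yaw),np.sin(yaw),0]);G=R.from_matrix(np.c_[x,y,np.cross(x,y)])
    print(tilt,yaw,(G*M.inv()).as_rotvec(),"y",y)
```

```text
[0.5016 0.1386 0.2374] [[ 0.9859  0.013   0.1666]
 [-0.1668  0.0082  0.986 ]
 [ 0.0115 -0.9999  0.0103]] [-0.605   0.3515  0.3044  2.0814 -0.1637  0.7152 -0.3632]
[[     0      0    640    400 254511]
 [   144    101     28     28    457]
 [   298    203     34     31   1032]] [[319.8097 199.5781]
 [157.7352 114.4617]
 [314.7548 217.8973]]
[[314.3382 221.7566]]
-0.25 1.3907963267948966 [0.2103 0.163  1.5516] y [-0.2434  0.0443 -0.9689]
-0.25 -1.7507963267948965 [-0.1558  0.2443 -1.575 ] y [-0.2434  0.0443 -0.9689]
-0.35 1.3907963267948966 [0.301  0.2265 1.5439] y [-0.3374  0.0614 -0.9394]
-0.35 -1.7507963267948965 [-0.2196  0.3352 -1.5666] y [-0.3374  0.0614 -0.9394]
```

Re-seated cleanly: handle top at (315,218), about 2.5 mm from the prediction. I'll regrasp with the jaws along the spindle and the tool tilted back 0.35 rad, so joint 6 has margin at the leaning hole.

Call:
send_rows:
  travel:
    - [24,-5.5,5]
    - [24,-5.5,5]
    - [24,-5.5,5]
    - [24,-5.5,5]
    - [24,-5.5,5]
  rot:
    - [-0.03,0.05,-0.22]
    - [-0.06,0.09,-0.36]
    - [-0.08,0.12,-0.5]
    - [-0.1,0.15,-0.64]
    - [-0.12,0.17,-0.78]
  fingers: [1,1,1,1,1]

```text
time: 8.4
tcp_pos: [0.5233, 0.1328, 0.2372]
eef_rot: [-1.575, 0.828, -0.595]
contact_force: [-0.5, 0.3, -0.0]
finger_gap: 0.0858
```

```bash
cat > go.py <<'E'
from h import *
import sys
# args: tcp target xyz(m), bar/tool tilt, prints shift and turn from measured pose
s=ctrl.get_state();M=R.from_rotvec(s["eef_rot"]);t=s["tcp_pos"]
tgt=np.array(list(map(float,sys.argv[1:4])));tilt=float(sys.argv[4]);yw=float(sys.argv[5])
W=R.from_euler('z',yw).as_matrix();y=W@[np.sin(tilt),0,-np.cos(tilt)];x=-W[:,1]
G=R.from_matrix(np.c_[x,y,np.cross(x,y)])
print("at",t,"q",s["q"],"gap",s["finger_gap"],"F",s["contact_force"]);print("shift mm",(tgt-t)*1e3,"turn",(G*M.inv()).as_rotvec(),"y",y)
E
python3 go.py .5258 .1331 .245 -.35 -.18
```

```text
at [0.5233 0.1328 0.2372] q [-0.6951  0.4901  0.5161  1.9155 -0.2682  0.9995 -0.9383] gap 0.08576422603848345 F [-0.4569  0.2948 -0.0357]
shift mm [2.5474 0.2546 7.7743] turn [-0.1182  0.1603 -0.8365] y [-0.3374  0.0614 -0.9394]
```

Call:
send_rows:
  travel:
    - [2,0,7]
    - [2,0,7]
    - [2,0,7]
    - [2,0,7]
    - [2,0,7]
  rot:
    - [-0.0203,0.0275,-0.1435]
    - [-0.0405,0.055,-0.287]
    - [-0.061,0.0825,-0.43]
    - [-0.081,0.11,-0.574]
    - [-0.1,0.136,-0.71]
  fingers: [1,1,1,1,1]

```text
time: 8.9
tcp_pos: [0.5253, 0.1328, 0.2441]
eef_rot: [-1.4, 1.497, -1.052]
contact_force: [-0.3, 0.1, -0.3]
finger_gap: 0.0856
```

```bash
python3 go.py .5258 .1331 .2229 -.35 -.18
```

```text
at [0.5253 0.1328 0.2441] q [-0.7135  0.5855  0.6843  1.8336 -0.4388  1.2164 -1.4436] gap 0.085552398786256 F [-0.2665  0.0992 -0.3213]
shift mm [  0.5302   0.2507 -21.2288] turn [-0.0167  0.0246 -0.1267] y [-0.3374  0.0614 -0.9394]
```

Call:
send_rows:
  travel:
    - [0.5,0,-10]
    - [0.5,0.3,-21]
    - [-12,2.5,-56]
    - [-24,4.7,-90]
    - [-33,6.4,-115]
  rot:
    - [-0.0167,0.0246,-0.1267]
    - [-0.0167,0.0246,-0.1267]
    - [-0.0167,0.0246,-0.1267]
    - [-0.0167,0.0246,-0.1267]
    - [-0.0167,0.0246,-0.1267]
  fingers: [1,1,1,1,1]

```text
time: 9.4
tcp_pos: [0.4906, 0.1393, 0.1279]
eef_rot: [-1.354, 1.608, -1.124]
contact_force: [0.6, -0.0, -0.4]
finger_gap: 0.0857
```

```bash
python3 go.py .4921 .1392 .129 -.35 -.18
```

```text
at [0.4906 0.1393 0.1279] q [-0.6858  0.7088  0.6242  1.9897 -0.5899  1.0022 -1.4202] gap 0.08567657458241977 F [ 0.6279 -0.0352 -0.4182]
shift mm [ 1.4937 -0.0529  1.1122] turn [-0.0014  0.0009 -0.0102] y [-0.3374  0.0614 -0.9394]
```

Good. Closing.

Call:
send_rows:
  travel:
    - [1.5,0,1]
    - [1.5,0,1]
    - [1.5,0,1]
    - [1.5,0,1]
    - [1.5,0,1]
  rot:
    - [0,0,0]
    - [0,0,0]
    - [0,0,0]
    - [0,0,0]
    - [0,0,0]
  fingers: [-1,-1,-1,-1,-1]

```text
time: 9.9
tcp_pos: [0.4952, 0.139, 0.1327]
eef_rot: [-1.347, 1.608, -1.128]
contact_force: [0.7, -0.6, 4.3]
finger_gap: 0.0233
```

Call:
send_rows:
  travel:
    - [0,0,0]
    - [0,0,0]
    - [0,0,25]
    - [0,0,65]
    - [0,0,110]
  rot:
    - [0,0,0]
    - [0,0,0]
    - [0,0,0]
    - [0,0,0]
    - [0,0,0]
  fingers: [-1,-1,-1,-1,-1]

```text
time: 10.4
tcp_pos: [0.4936, 0.139, 0.2424]
eef_rot: [-1.351, 1.611, -1.127]
contact_force: [1.0, 1.6, -2.3]
finger_gap: 0.0233
```

Run:
```python
from h import *
s=ctrl.get_state();A=R.from_rotvec(s["eef_rot"]).as_matrix();print(s["tcp_pos"],A,s["q"],s["finger_gap"],s["contact_force"])
im=optics.camera("wrist");sc=optics.camera("scene");cv2.imwrite("pics/w6raw.png",im)
a=im[60:360,200:440];b=sc[60:260,270:430]
cv2.imwrite("pics/w6.png",np.hstack([cv2.resize(a,(480,600)),cv2.resize(b[:, 10:110],(300,600))]))
```

```text
[0.4936 0.139  0.2424] [[-0.1735 -0.3363  0.9256]
 [-0.9848  0.06   -0.1627]
 [-0.0008 -0.9398 -0.3416]] [-0.752   0.5663  0.7167  1.8982 -0.4712  1.2058 -1.5381] 0.023277304705059683 [ 1.0176  1.6424 -2.2962]
```

View pics/w6.png

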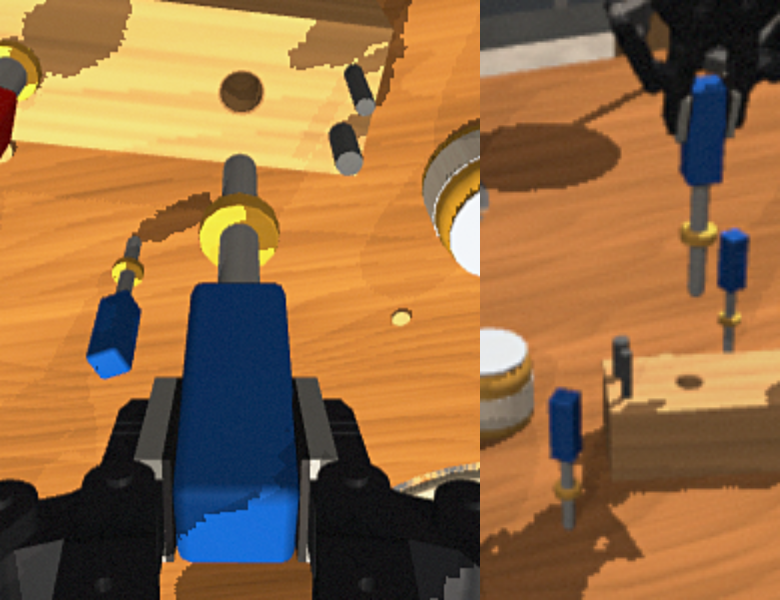

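Run:
```python
from h import *
m=optics.camera_model("wrist")
A0=R.from_rotvec([-1.347,1.608,-1.128]).as_matrix()
off=A0.T@np.array([.0033,-.001,.018-.1327]);zb=A0.T@np.array([0,0,1.])
print("tip in tool",off,"bar z in tool",zb)
T=m["tool_from_camera"]
def ring(z,r): 
    e1=np.array([1,0,0]);e2=np.cross(zb,e1)
    return [off+zb*z+r*(np.cos(a)*e1+np.sin(a)*e2) for a in np.linspace(0,2*np.pi,24)]
f=lambda z,r:proj(m,np.array(ring(z,r)),T)
for z,r in((0,.004),(.004,.006),(.042,.0125),(.05,.0125)):
    q=f(z,r);print(z,q.min(0),q.max(0))
c=proj(m,[off+zb*.085,off+zb*.15],T);print(c)
im=cv2.imread("pics/w6raw.png");hsv=cv2.cvtColor(im,cv2.COLOR_BGR2HSV)
k=cv2.inRange(hsv,(22,150,80),(34,255,255))[150:205,290:350];ys,xs=np.nonzero(k);print("collar",xs.min()+290,xs.max()+290,ys.min()+150,ys.max()+150)
print(im[128:150,320].tolist())
```

```text
tip in tool [0.0008 0.1068 0.042 ] bar z in tool [-0.003  -0.9411 -0.338 ]
0 [313.6314 137.4079] [324.5044 147.2041]
0.004 [310.8136 137.4398] [327.3406 152.2495]
0.042 [299.4286 156.3133] [338.7621 189.5276]
0.05 [298.8268 163.102 ] [339.3647 196.8185]
[[319.0487 217.3508]
 [319.0543 327.831 ]]
collar 300 336 163 192
[[116, 208, 245], [117, 211, 245], [115, 207, 244], [113, 205, 245], [111, 199, 245], [113, 201, 245], [111, 200, 245], [118, 217, 251], [114, 197, 239], [80, 95, 106], [71, 69, 71], [73, 79, 83], [74, 81, 84], [77, 82, 86], [75, 80, 83], [76, 80, 86], [79, 85, 87], [76, 81, 83], [79, 83, 86], [77, 79, 83], [79, 82, 85], [79, 81, 85]]
```

```bash
cat > geo.py <<'E'
from h import *
TIP=np.array([.0008,.1068,.042]);ZB=np.array([-.003,-.941,-.338]);ZB/=np.linalg.norm(ZB)
def face(p,L=((22,18),(22,-18),(-22,-18),(-22,18),(0,0))):
    sx,sy,yaw,th=p
    u=np.array([np.cos(th),0,np.sin(th)]);n=np.array([-np.sin(th),0,np.cos(th)])
    Q=np.array([a*u/1e3+np.array([0,b/1e3,0])+.05*n+np.array([0,0,.125]) for a,b in L])
    return Q@R.from_euler('z',yaw).as_matrix().T+[sx,sy,0]
def barpose(tip,yaw,th):
    "tool pose with bar tip at tip, bar axis along hole normal, jaws along spindle"
    W=R.from_euler('z',yaw).as_matrix();n=W@[-np.sin(th),0,np.cos(th)]
    # map ZB->n and tool x -> -spindle y
    a=np.array([1,0,0])-ZB*ZB[0];a/=np.linalg.norm(a);F=np.c_[a,np.cross(ZB,a),ZB]
    b=-W[:,1];Gm=np.c_[b,np.cross(n,b),n]@F.T
    return tip-Gm@TIP,Gm,n
def delta(tip,yaw,th):
    s=ctrl.get_state();p,G,n=barpose(tip,yaw,th);A=R.from_rotvec(s["eef_rot"])
    cur=s["tcp_pos"]+A.as_matrix()@TIP
    print("at",s["tcp_pos"],"tip",cur,"barz",A.as_matrix()@ZB,"q",s["q"],"F",s["contact_force"],"gap",s["finger_gap"])
    print("shift",(p-s["tcp_pos"])*1e3,"turn",(R.from_matrix(G)*A.inv()).as_rotvec(),"n",n)
E
python3 - <<'E'
from geo import *
from scipy.optimize import least_squares
mt=optics.camera_model("top");mw=optics.camera_model("wrist")
ot=np.array([(411,240),(494,258),(463,352),(383,331),(437,293)])/5+[325,170]-.4
ow=np.array([(461,347),(306,345),(459,461)])/3+[200,80]-.33
T=np.eye(4);T[:3,:3]=[[.859,.4745,.1922],[-.1649,-.0989,.9813],[.4847,-.8747,-.0067]];T[:3,3]=[.4756,-.162,.2845];T=T@mw["tool_from_camera"]
fw=lambda p:(proj(mw,face(p)[[0,3,1]],T)-ow).ravel()
ft=lambda p:(proj(mt,face(p))-ot).ravel()
for name,f in(("top",ft),("both",lambda p:np.r_[ft(p),fw(p)]),("wrist",lambda p:np.r_[fw(p),(p[2]+.192)*200])):
    r=least_squares(f,[.5686,-.2054,-.192,.5187]);print(name,r.x,r.cost,face(r.x)[-1])
delta(np.array([.5443,-.2007,.1684])+.035*np.array([-.4866,.0946,.8685]),-.192,.5187)
E
```

```text
top [ 0.5686 -0.2054 -0.192   0.5187] 0.39897217199704915 [ 0.5443 -0.2007  0.1684]
both [ 0.5694 -0.2066 -0.1801  0.5464] 1.8995015551871262 [ 0.5439 -0.2019  0.1677]
wrist [ 0.5673 -0.2066 -0.1915  0.5123] 0.5684518991397726 [ 0.5433 -0.2019  0.1686]
at [0.4966 0.1386 0.2464] tip [0.5004 0.1378 0.1317] barz [-0.0052 -0.002   1.    ] q [-0.7524  0.5602  0.7199  1.8941 -0.4712  1.206  -1.5378] F [ 0.3301  0.1978 -1.8686] gap 0.023298854867386073
shift [ -27.9491 -324.1208   50.3397] turn [-0.0965 -0.5048 -0.0174] n [-0.4866  0.0946  0.8685]
```

Call:
send_rows:
  travel:
    - [0,-30,40]
    - [-6,-80,50]
    - [-12,-130,50]
    - [-16,-180,50]
    - [-20,-230,50]
  rot:
    - [0,0,0]
    - [-0.024,-0.126,-0.0045]
    - [-0.048,-0.252,-0.009]
    - [-0.072,-0.378,-0.0135]
    - [-0.0965,-0.5048,-0.0174]
  fingers: [-1,-1,-1,-1,-1]

```text
time: 11.0
tcp_pos: [0.4738, -0.0906, 0.2918]
eef_rot: [-0.997, 1.207, -1.437]
contact_force: [1.2, -0.1, -1.7]
finger_gap: 0.0232
```

Call:
send_rows:
  travel:
    - [-4,-47,0]
    - [-8,-95,0]
    - [-8,-95,0]
    - [-8,-95,0]
  rot:
    - [0,0,0]
    - [0,0,0]
    - [0,0,0]
    - [0,0,0]
  fingers: [-1,-1,-1,-1]

```text
time: 11.4
tcp_pos: [0.4653, -0.1856, 0.2914]
eef_rot: [-0.998, 1.216, -1.437]
contact_force: [0.5, 0.3, -2.6]
finger_gap: 0.0231
```

```bash
cat > look2.py <<'E'
from geo import *
import sys
hole=np.array([.5436,-.2017,.1685]);n=np.array([-.485,.093,.87]);n/=np.linalg.norm(n)
delta(hole+.02*n,-.19,.516)
s=ctrl.get_state();im=optics.camera("wrist");cv2.imwrite("pics/%sraw.png"%sys.argv[1],im)
m=optics.camera_model("wrist");T=wristT(m,s);A=R.from_rotvec(s["eef_rot"]).as_matrix();tip=s["tcp_pos"]+A@TIP
print("pred px tip,collar,hole,face",proj(m,np.vstack([tip,tip+A@ZB*.05,face([.5676,-.2063,-.19,.516])[[4,0,1,2,3]]]),T))
cv2.imwrite("pics/%s.png"%sys.argv[1],cv2.resize(im[60:260,190:450],(780,600),interpolation=cv2.INTER_CUBIC))
E
python3 look2.py w7
```

```text
at [ 0.4653 -0.1856  0.2914] tip [ 0.5231 -0.1979  0.193 ] barz [-0.479   0.0989  0.8722] q [-0.4     0.2496  0.8503  2.1719 -0.3635  0.67   -1.0764] F [ 0.4888  0.3283 -2.6115] gap 0.023143550917931625
shift [10.2046 -2.5797 -7.423 ] turn [ 0.0023 -0.0054  0.0078] n [-0.4845  0.0932  0.8698]
pred px tip,collar,hole,face [[319.1466 142.2346]
 [319.1606 180.3263]
 [318.6142 116.9134]
 [294.7768  89.6908]
 [342.2749  89.4025]
 [340.1902 141.5535]
 [297.2017 141.8102]]
```

View pics/w7.png

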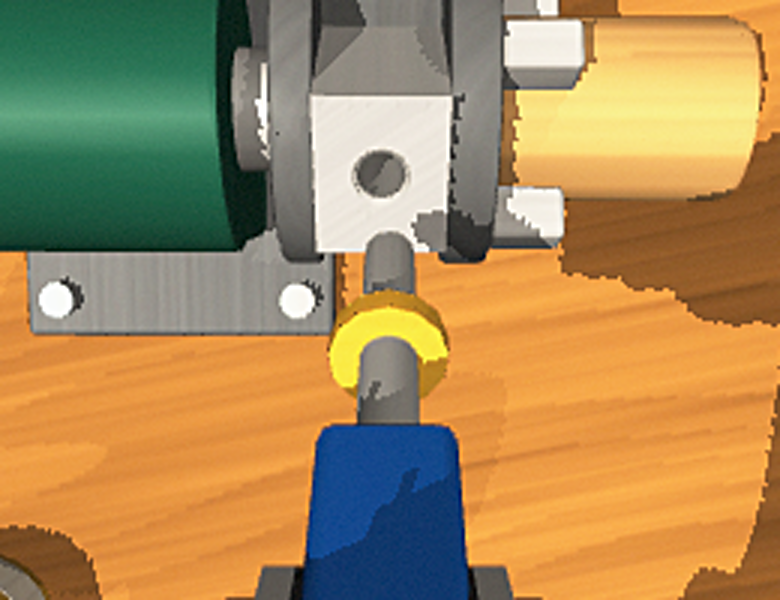

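The view is clear: hole at crop (382,174), boss corners at (310,95), (453,95), (449,251) and (317,251), rod tip at (390,232). I'll refit the hole pose from this view.

Run:
```python
from geo import *
from scipy.optimize import least_squares
m=optics.camera_model("wrist");s=ctrl.get_state();T=wristT(m,s)
ob=np.array([(310,95),(453,95),(449,251),(317,251),(382,174)])/3+[190,60]-.33
ob[4]=ob[4]
f=lambda p:((proj(m,face(p),T)-ob)*np.array([[1],[1],[1],[1],[2]])).ravel()
for g in(lambda p:f(p),lambda p:np.r_[f(p),(p[2]+.19)*100,(p[3]-.516)*100]):
    r=least_squares(g,[.5676,-.2063,-.19,.516]);print(r.x,r.cost,face(r.x)[-1]);print((proj(m,face(r.x),T)-ob))
p=r.x;h=face(p)[-1]
W=R.from_euler('z',p[2]).as_matrix();n=W@[-np.sin(p[3]),0,np.cos(p[3])]
for d in(.008,-.042):print(d);delta(h+d*n,p[2],p[3])
```

```text
[ 0.5671 -0.2029 -0.188   0.51  ] 1.2300861116718649 [ 0.5431 -0.1983  0.1686]
[[ 0.1365 -0.4483]
 [-0.0104 -0.6847]
 [-0.6398 -0.4923]
 [ 0.3245 -0.2824]
 [ 0.042   0.4816]]
[ 0.5674 -0.203  -0.1894  0.5156] 1.2491254621146146 [ 0.5432 -0.1983  0.1685]
[[ 0.1735 -0.4113]
 [ 0.0201 -0.5785]
 [-0.6915 -0.5428]
 [ 0.3078 -0.3944]
 [ 0.0404  0.4818]]
0.008
at [ 0.4658 -0.184   0.2912] tip [ 0.5236 -0.1961  0.1928] barz [-0.479   0.0972  0.8724] q [-0.4027  0.2497  0.8495  2.172  -0.3635  0.6701 -1.0767] F [-0.1678  0.6651 -2.4215] gap 0.02334533857316745
shift [ 15.1033  -1.9929 -17.6579] turn [ 0.0021 -0.0055  0.0053] n [-0.4842  0.0928  0.87  ]
-0.042
at [ 0.4658 -0.184   0.2912] tip [ 0.5236 -0.1961  0.1928] barz [-0.479   0.0972  0.8724] q [-0.4027  0.2497  0.8495  2.172  -0.3635  0.6701 -1.0767] F [-0.1678  0.6651 -2.4215] gap 0.02334533857316745
shift [ 39.3144  -6.6335 -61.1583] turn [ 0.0021 -0.0055  0.0053] n [-0.4842  0.0928  0.87  ]
```

Call:
send_rows:
  travel:
    - [8,-1,-9]
    - [15,-2,-17.5]
    - [15,-2,-17.5]
  rot:
    - [0.002,-0.0055,0.005]
    - [0.002,-0.0055,0.005]
    - [0.002,-0.0055,0.005]
  fingers: [-1,-1,-1]

```text
time: 11.75
tcp_pos: [0.4821, -0.1841, 0.2729]
eef_rot: [-1.0, 1.206, -1.428]
contact_force: [-0.1, -0.8, -1.5]
finger_gap: 0.0234
```

```bash
python3 look2.py w8
```

```text
at [ 0.4821 -0.1841  0.2729] tip [ 0.5404 -0.1956  0.1747] barz [-0.4835  0.0915  0.8705] q [-0.3503  0.298   0.8002  2.1685 -0.4313  0.638  -1.0124] F [-0.1473 -0.8325 -1.4979] gap 0.023371927355153393
shift [-6.6175 -4.0164 11.0853] turn [ 0.0006 -0.0016 -0.0047] n [-0.4845  0.0932  0.8698]
pred px tip,collar,hole,face [[319.1613 142.2398]
 [319.1782 180.3313]
 [326.3122 137.1013]
 [301.6459 108.8645]
 [352.2461 109.1905]
 [348.5129 162.5155]
 [302.9789 162.2133]]
```

View pics/w8.png

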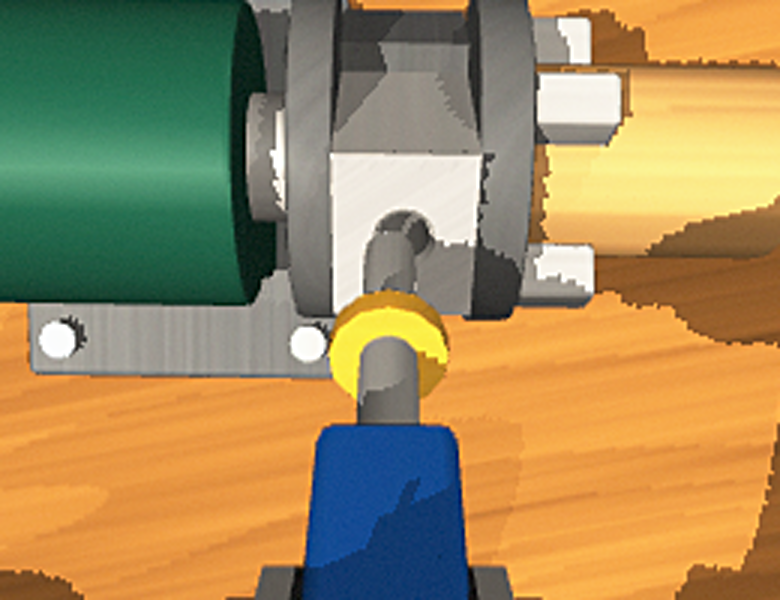

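The tip is about 12 crop px (3 mm) to the housing side of the hole. Hole centre is near (403,236), rod centreline at 391. I'll refit from this view.

```bash
cat > fit.py <<'E'
from geo import *
from scipy.optimize import least_squares
m=optics.camera_model("wrist");s=ctrl.get_state();T=wristT(m,s)
ob=np.array([(331,153),(481.5,153),(473,314),(403.5,236)])/3+[190,60]-.33
f=lambda p:((proj(m,face(p)[[0,1,2,4]],T)-ob)*np.array([[1],[1],[.5],[1.5]])).ravel()
g=lambda p:np.r_[f(p),(p[2]+.189)*100,(p[3]-.514)*100]
r=least_squares(g,[.5676,-.2063,-.19,.516]);print(r.x,r.cost,face(r.x)[-1]);print((proj(m,face(r.x),T)[[0,1,2,4]]-ob))
p=r.x;h=face(p)[-1]
W=R.from_euler('z',p[2]).as_matrix();n=W@[-np.sin(p[3]),0,np.cos(p[3])];A=R.from_rotvec(s["eef_rot"]).as_matrix()
e=W.T@(s["tcp_pos"]+A@TIP-h);u=np.array([np.cos(p[3]),0,np.sin(p[3])]);nn=np.array([-np.sin(p[3]),0,np.cos(p[3])])
print("tip rel hole: across",e@u*1e3,"spindle",e[1]*1e3,"along n",e@nn*1e3, "axis err", (W.T@A@ZB)@u,(W.T@A@ZB)[1])
for d in(.004,-.006,-.042):print(d);delta(h+d*n,p[2],p[3])
E
python3 fit.py
```

```text
[ 0.5663 -0.2053 -0.1893  0.5141] 0.27602438779021354 [ 0.5421 -0.2007  0.1685]
[[-0.3454 -0.2384]
 [-0.0343  0.0004]
 [-0.6287 -0.5465]
 [ 0.2444  0.1708]]
tip rel hole: across 0.6458673496168758 spindle 3.955059154349984 along n 7.260124245287085 axis err -0.0005077187455511578 -0.0005971969841214142
0.004
at [ 0.4816 -0.1846  0.2733] tip [ 0.5399 -0.1962  0.1752] barz [-0.4835  0.092   0.8705] q [-0.3505  0.2969  0.8015  2.1686 -0.4301  0.6386 -1.0132] F [ 0.1094 -0.3003 -2.1127] gap 0.02307117489359984
shift [ 0.343  -4.0122 -3.1257] turn [ 0.0011  0.0003 -0.003 ] n [-0.483   0.0925  0.8707]
-0.006
at [ 0.4816 -0.1846  0.2733] tip [ 0.5399 -0.1962  0.1752] barz [-0.4835  0.092   0.8705] q [-0.3505  0.2969  0.8015  2.1686 -0.4301  0.6386 -1.0132] F [ 0.1094 -0.3003 -2.1127] gap 0.02307117489359984
shift [  5.1727  -4.9377 -11.833 ] turn [ 0.0011  0.0003 -0.003 ] n [-0.483   0.0925  0.8707]
-0.042
at [ 0.4816 -0.1846  0.2733] tip [ 0.5399 -0.1962  0.1752] barz [-0.4835  0.092   0.8705] q [-0.3505  0.2969  0.8015  2.1686 -0.4301  0.6386 -1.0132] F [ 0.1094 -0.3003 -2.1127] gap 0.02307117489359984
shift [ 22.5596  -8.2693 -43.1794] turn [ 0.0011  0.0003 -0.003 ] n [-0.483   0.0925  0.8707]
```

Call:
send_rows:
  travel:
    - [0.2,-3.5,-3]
    - [0.2,-3.5,-3]
    - [0.2,-3.5,-3]
  rot:
    - [0.001,0,-0.003]
    - [0.001,0,-0.003]
    - [0.001,0,-0.003]
  fingers: [-1,-1,-1]

```text
time: 12.1
tcp_pos: [0.4814, -0.1895, 0.2713]
eef_rot: [-0.995, 1.209, -1.433]
contact_force: [0.1, -0.0, -1.8]
finger_gap: 0.0233
```

```bash
python3 look2.py w9
python3 - <<'E'
import cv2
im=cv2.imread("pics/w9raw.png",0)
for r in range(122,158,3): print(r,' '.join('%3d'%v for v in im[r,294:356]))
E
```

```text
at [ 0.4814 -0.1895  0.2713] tip [ 0.5399 -0.2012  0.1732] barz [-0.4849  0.0935  0.8695] q [-0.3335  0.3015  0.7956  2.1689 -0.4412  0.6345 -0.9986] F [ 0.0669 -0.0108 -1.7968] gap 0.023295525489135247
shift [-5.9623  1.3215 12.6764] turn [-0.0005  0.0006  0.0016] n [-0.4845  0.0932  0.8698]
pred px tip,collar,hole,face [[319.1533 142.2373]
 [319.1685 180.3282]
 [318.8432 137.7338]
 [293.4349 109.5143]
 [344.3154 109.5059]
 [341.7127 163.1337]
 [295.9395 163.1152]]
122 239 236 234 234 235 235 233 234 235 236 238 236 236 235 235 236 236 234 233 233 232 233 232 232 233 233 233 232 234 234 236 237 238 236 236 235 235 237 237 238 236 238 238 237 237 235 239 252 104  71 152 145 143 142 143 143 141 143 143 141 137 137
125 236 236 235 234 236 237 236 234 235 234 235 235 234 234 232 233 233 233 234 233 233 233 233 233 234 234 236 238 237 235 236 234 235 237 238 236 237 238 237 238 235 235 232 234 235 235 240 254  47  58 155 147 139 140 138 139 141 136 139 136 137 136
128 238 238 236 235 235 235 236 235 234 233 232 233 232 232 232 234 233 233 232 233 235 237 239 238 236 237 236 236 237 236 2
[... 1694 characters left out ...]
 238 239 235 250 120 117 127 136 140 138 140 136 141 133 132 133 123 117 116 105  96 102 131 131 131 130 127 130 125 129 130 129 138 114  49  60  61  62  58  61  60  60  60  57  60  59  61  60  58
152 246 240 237 236 236 235 234 235 237 238 236 232 233 231 233 238 253 133 118 133 136 142 139 142 139 142 139 136 136 113 111 111 107  98  98 132 130 127 130 130 130 131 132 132 133 135 117  47  56  57  58  58  58  56  58  56  57  58  60  55  58  61
155 251 238 235 237 238 235 234 233 232 232 235 237 236 238 237 239 252  94 125 139  87  95  89  94  98  99 102 111 113 115 112 112 108  97 100 135 133 129 132 131 129 128 131 128 131 139  90  46  57  57  58  60  55  56  56  57  55  52  56  53  53  53
```

Call:
send_rows:
  travel:
    - [0.2,1.2,0]
    - [0.2,1.2,0]
    - [2.6,0.7,-4.3]
    - [5,0.3,-8.7]
    - [5,0.3,-8.7]
  rot:
    - [0,0,0]
    - [0,0,0]
    - [0,0,0]
    - [0,0,0]
    - [0,0,0]
  fingers: [-1,-1,-1,-1,-1]

```text
time: 12.65
tcp_pos: [0.4864, -0.1888, 0.2616]
eef_rot: [-0.996, 1.21, -1.431]
contact_force: [0.1, 0.9, -2.7]
finger_gap: 0.0236
```

```bash
python3 look2.py w10
python3 - <<'E'
import cv2
im=cv2.imread("pics/w10raw.png",0)
for r in range(128,164,3): print(r,' '.join('%3d'%v for v in im[r,298:342]))
E
```

```text
at [ 0.4864 -0.1888  0.2616] tip [ 0.5447 -0.2005  0.1634] barz [-0.4836  0.093   0.8703] q [-0.3145  0.322   0.7746  2.1711 -0.4668  0.6187 -0.9784] F [ 0.0657  0.9417 -2.6573] gap 0.023597782510582664
shift [-10.932    0.6253  22.3807] turn [-0.0008 -0.001   0.001 ] n [-0.4845  0.0932  0.8698]
pred px tip,collar,hole,face [[319.1535 142.237 ]
 [319.1689 180.3283]
 [321.1368 143.5577]
 [294.8705 114.566 ]
 [347.7686 114.5909]
 [344.6798 169.5435]
 [297.2908 169.4943]]
128 235 235 236 236 236 236 238 239 239 237 235 236 237 235 236 234 234 234 234 234 234 234 234 235 235 233 233 235 237 239 239 237 238 236 237 237 238 239 238 239 239 240 238 237
131 236 237 239 238 237 236 235 236 237 236 235 234 234 234 235 235 234 235 235 235 235 234 234 237 238 238 237 237 238 237 237 237 238 238 239 239 239 238 238 236 233 234 236 237
134 236 236 237 237 237 235 234 235 234 234 233 234 234 234 235 235 234 235 238 240 241 241 240 239 239 238 238 238 239 239 239 241 239 239 237 236 236 236 238 237 237 237 236 235
137 235 235 234 234 234 234 235 235 234 234 234 235 235 242 249 216 159 137 126 118  9
[... 833 characters left out ...]
 238 238 233 235 236 238 235 239 251  93 121 133 143 145 144 138 143 145 140 135 117 118 113 112 105  95 117 132 135 131 131 132 131 129 130 128 131 132 132 131
155 236 235 235 236 236 237 237 237 236 236 234 239 254  99 122 138 150  86  91  91  99 106 106 108 118 112 115 112 104 100 102 137 131 132 130 132 130 130 129 129 129 128 132 131
158 237 236 237 237 235 235 238 236 235 236 241 204 203 171 151 143 147 152 154 151 148 152 146 147 145 143 141 140 168 126 124  93 130 130 129 130 128 130 132 133 132 133 135 132
161 237 239 239 237 237 235 239 247 177 145 143 149 150 151 153 150 152 154 153 153 156 154 153 153 151 145 143 143 139 138 133 138 120 118 123 130 135 135 133 133 130 131 129 132
```

Call:
send_rows:
  travel:
    - [2.4,-0.5,-4.35]
    - [4.8,-0.9,-8.7]
    - [4.8,-0.9,-8.7]
  rot:
    - [0,0,0]
    - [0,0,0]
    - [0,0,0]
  fingers: [-1,-1,-1]

```text
time: 13.0
tcp_pos: [0.4913, -0.1898, 0.253]
eef_rot: [-0.996, 1.21, -1.432]
contact_force: [-0.9, 1.6, -4.3]
finger_gap: 0.0233
```

Call:
send_rows:
  travel:
    - [2.4,-0.3,-4.35]
    - [4.8,-0.6,-8.7]
    - [4.8,-0.6,-8.7]
  rot:
    - [0,0,0]
    - [0,0,0]
    - [0,0,0]
  fingers: [-1,-1,-1]

```text
time: 13.3
tcp_pos: [0.4962, -0.1906, 0.2444]
eef_rot: [-0.996, 1.209, -1.432]
contact_force: [0.5, 0.4, -5.1]
finger_gap: 0.0235
```

Call:
send_rows:
  travel:
    - [2.4,-0.4,-4.35]
    - [4.8,-0.8,-8.7]
    - [4.8,-0.8,-8.7]
  rot:
    - [0,0,0]
    - [0,0,0]
    - [0,0,0]
  fingers: [-1,-1,-1]

```text
time: 13.6
tcp_pos: [0.5011, -0.1914, 0.2357]
eef_rot: [-0.995, 1.209, -1.432]
contact_force: [-0.8, 1.6, -6.1]
finger_gap: 0.023
```

Call:
send_rows:
  travel:
    - [1.5,-0.3,-2.6]
    - [2.9,-0.5,-5.2]
    - [3.9,-0.7,-7]
  rot:
    - [0,0,0]
    - [0,0,0]
    - [0,0,0]
  fingers: [-1,-1,-1]

```text
time: 13.9
tcp_pos: [0.5044, -0.1922, 0.2295]
eef_rot: [-0.995, 1.21, -1.432]
contact_force: [-24.0, 7.0, 42.2]
finger_gap: 0.0233
```

```bash
python3 look2.py w11
python3 - <<'E'
import cv2
im=cv2.imread("pics/w11raw.png",0)
for r in range(138,194,4): print(r,' '.join('%3d'%v for v in im[r,290:350:1]))
E
```

```text
at [ 0.5044 -0.1922  0.2295] tip [ 0.5628 -0.2039  0.1314] barz [-0.4844  0.093   0.8699] q [-0.241   0.3889  0.6985  2.1716 -0.5542  0.5638 -0.905 ] F [-23.9739   6.9978  42.2162] gap 0.023323231649541334
shift [-28.9507   4.0462  54.5189] turn [-0.0011  0.      0.0015] n [-0.4845  0.0932  0.8698]
pred px tip,collar,hole,face [[319.1531 142.2369]
 [319.1684 180.328 ]
 [321.506  171.476 ]
 [291.4185 140.1109]
 [352.0184 140.1257]
 [348.0794 199.1779]
 [294.594  199.1271]]
138 120 158 154 154 151 149 150 149 150 153 152 155 154 156 151 150 150 150 149 153 155 155 151 151 152 152 153 153 150 153 149 154 152 155 151 154 153 151 153 154 149 150 148 151 150 148 149 149 149 149 152 151 151 149 148 153 151 157 161 124
142 176 173 170 167 169 162 167 165 166 169 170 139 138 139 138 135 135 134 135 136 140 141 140 135 136 138 137 138 138 135 136 135 138 139 141 136 137 138 133 136 139 138 140 136 137 138 133 135 137 137 134 140 135 135 135 137 141 140 145 150
146 249 241 240 237 237 243 242 242 241 240 240 239 239 241 243 244 240 238 241 240 241 241 241 240 237 240 240 244 243 242 241 242 241
[... 2092 characters left out ...]
 241 242 238 225 227 226 226 226 227 227 228 233 188 124 140 148 154 155 153 153 156 156 150 149 146 142 136 129 123 119 117 103 123 146 141 145 144 142 146 143 144 132 136 135 138 133 137 134 136 145  76  54  63
186 103 146 254 243 241 239 239 240 240 242 236 229 226 226 226 227 226 228 233 150 128 144 150 154 155 155 155 156 155 155 151 145 143 137 130 125 120 114 107 132 147 145 144 145 140 145 145 145 131 138 134 137 138 138 139 143 151  52  56  60
190 100 133 254 246 239 237 239 240 242 238 237 237 237 237 227 222 224 228 233 118 135 148 153 156 157 160 156 157 162 160 158 122 122 120 118 121 121 117 108 108 146 146 144 138 139 136 140 137 139 139 138 136 136 137 137 139 122  48  55  58
```

The push stopped at 43 mm depth with a 49 N axial reaction, so the collar has met the boss. I'll ease off and work out the lever arc.

Call:
send_rows:
  travel:
    - [-0.7,0.1,1.3]
    - [-0.7,0.1,1.3]
  rot:
    - [0,0,0]
    - [0,0,0]
  fingers: [-1,-1]

```text
time: 14.15
tcp_pos: [0.5042, -0.1922, 0.2307]
eef_rot: [-0.995, 1.209, -1.433]
contact_force: [-4.3, 0.7, -2.3]
finger_gap: 0.0235
```

```bash
cat > arc.py <<'E'
from geo import *
s=ctrl.get_state();A=R.from_rotvec(s["eef_rot"]).as_matrix();t=s["tcp_pos"];b=A@ZB
W=R.from_euler('z',-.189).as_matrix();ax=W[:,1];bl=W.T@b
th=np.arctan2(-bl[0],bl[2]);print("at",t,"F",s["contact_force"],"T",s["torque"],"bar lean",th,"side",bl[1],"gap",s["finger_gap"],"q",s["q"])
c=np.array([.5667,-.2046,.1248]);tip=t+A@TIP;print("tip",tip,"radial",(tip-c)@b)
for a in (.06,.12,.18,.24,.30,.36,.42,.48,th):
    if a<=th+1e-9:
        Q=R.from_rotvec(ax*a).as_matrix();print("%.3f"%a,(c+Q@(t-c)-t)*1e3,ax*a)
E
python3 arc.py
```

```text
at [ 0.5042 -0.1922  0.2307] F [-4.2569  0.6865 -2.3078] T [0.1735 1.6131 0.008 ] bar lean 0.5166803362784054 side 0.0010026990334952419 gap 0.023506119458768023 q [-0.2441  0.3866  0.7015  2.1715 -0.551   0.5647 -0.908 ]
tip [ 0.5626 -0.2039  0.1327] radial 0.008865886256403173
0.060 [ 6.3506 -1.2148  3.6318] [0.0113 0.0589 0.    ]
0.120 [12.9037 -2.4683  6.8693] [0.0225 0.1179 0.    ]
0.180 [19.6356 -3.756   9.7009] [0.0338 0.1768 0.    ]
0.240 [26.5223 -5.0733 12.1164] [0.0451 0.2357 0.    ]
0.300 [33.5388 -6.4154 14.1072] [0.0564 0.2947 0.    ]
0.360 [40.6599 -7.7775 15.666 ] [0.0676 0.3536 0.    ]
0.420 [47.86   -9.1548 16.7872] [0.0789 0.4125 0.    ]
0.480 [ 55.1132 -10.5422  17.4669] [0.0902 0.4715 0.    ]
0.517 [ 59.5623 -11.3933  17.6637] [0.0971 0.5075 0.    ]
```

Call:
send_rows:
  travel:
    - [3.2,-0.6,1.4]
    - [6.4,-1.2,3.2]
    - [9.6,-1.8,4.9]
    - [12.9,-2.5,6.4]
    - [16.2,-3.1,7.9]
  rot:
    - [0.0056,0.0295,0]
    - [0.0113,0.0589,0]
    - [0.0169,0.0884,0]
    - [0.0225,0.1179,0]
    - [0.0282,0.1474,0]
  fingers: [-1,-1,-1,-1,-1]

```text
time: 14.65
tcp_pos: [0.5186, -0.195, 0.2384]
eef_rot: [-1.099, 1.336, -1.355]
contact_force: [-10.3, 0.9, -0.8]
finger_gap: 0.0233
```

```bash
python3 arc.py
```

```text
at [ 0.5186 -0.195   0.2384] F [-10.345    0.9451  -0.8338] T [0.4079 2.356  0.009 ] bar lean 0.36185959146685287 side 0.00043361290216370506 gap 0.02326568393877317 q [-0.2649  0.4682  0.76    2.0282 -0.4593  0.8001 -0.9967]
tip [ 0.5615 -0.2038  0.1323] radial 0.00887806628357193
0.060 [ 6.7761 -1.2962  2.7372] [0.0113 0.0589 0.    ]
0.120 [13.7012 -2.6208  5.0557] [0.0225 0.1179 0.    ]
0.180 [20.7504 -3.9692  6.9473] [0.0338 0.1768 0.    ]
0.240 [27.8984 -5.3365  8.4051] [0.0451 0.2357 0.    ]
0.300 [35.1193 -6.7177  9.4239] [0.0564 0.2947 0.    ]
0.360 [42.3873 -8.108  10.    ] [0.0676 0.3536 0.    ]
0.362 [42.613  -8.1511 10.0107] [0.068  0.3554 0.    ]
```

Call:
send_rows:
  travel:
    - [3.5,-0.7,1.4]
    - [7,-1.4,2.7]
    - [10.5,-2,3.9]
    - [14,-2.7,5]
    - [17.5,-3.3,6]
  rot:
    - [0.0056,0.0295,0]
    - [0.0113,0.0589,0]
    - [0.0169,0.0884,0]
    - [0.0225,0.1179,0]
    - [0.0282,0.1474,0]
  fingers: [-1,-1,-1,-1,-1]

```text
time: 15.15
tcp_pos: [0.536, -0.1984, 0.2446]
eef_rot: [-1.198, 1.457, -1.271]
contact_force: [-10.9, 1.0, 1.0]
finger_gap: 0.0234
```

```bash
python3 arc.py
```

```text
at [ 0.536  -0.1984  0.2446] F [-10.8698   0.9593   1.049 ] T [ 0.4407  2.4675 -0.0523] bar lean 0.2114102363576321 side 0.00043876473913777715 gap 0.023399694511913215 q [-0.2469  0.5563  0.7723  1.8823 -0.4075  1.0172 -1.0458]
tip [ 0.5628 -0.2041  0.1332] radial 0.008996818123844258
0.060 [ 7.1115 -1.3603  1.6616] [0.0113 0.0589 0.    ]
0.120 [14.3081 -2.7369  2.8861] [0.0225 0.1179 0.    ]
0.180 [21.5639 -4.1248  3.669 ] [0.0338 0.1768 0.    ]
0.211 [25.3772 -4.8542  3.9017] [0.0397 0.2076 0.    ]
```

Call:
send_rows:
  travel:
    - [4.5,-0.9,1.1]
    - [9,-1.7,2]
    - [13.5,-2.6,2.8]
    - [18,-3.5,3.4]
    - [22.5,-4.3,3.8]
  rot:
    - [0.0069,0.0365,0]
    - [0.014,0.073,0]
    - [0.021,0.11,0]
    - [0.028,0.147,0]
    - [0.035,0.184,0]
  fingers: [-1,-1,-1,-1,-1]

```text
time: 15.65
tcp_pos: [0.5586, -0.2028, 0.2485]
eef_rot: [-1.321, 1.605, -1.155]
contact_force: [-11.3, 1.7, 1.3]
finger_gap: 0.0231
```

```bash
cat >> arc.py <<'E'
d=W.T@(t-c);print("bar lean from TCP",.517-(.541-np.arctan2(-d[0],d[2])))
im=optics.camera("scene");cv2.imwrite("pics/s_arc.png",im)
E
python3 arc.py
```

```text
at [ 0.5586 -0.2028  0.2485] F [-11.3279   1.6562   1.3218] T [ 0.3655  2.3443 -0.0028] bar lean 0.023490004843595032 side 0.000834675679239797 gap 0.023105423962078354 q [-0.2039  0.673   0.7626  1.7007 -0.3651  1.2704 -1.0825]
tip [ 0.5646 -0.2045  0.1339] radial 0.009140806675100772
0.023 [ 2.8558 -0.5463  0.1596] [0.0044 0.0231 0.    ]
bar lean from TCP 0.04257281504066446
```

Call:
send_rows:
  travel:
    - [2.6,-0.5,0]
    - [5.3,-1,0]
    - [5.3,-1,0]
  rot:
    - [0.0035,0.018,0]
    - [0.007,0.036,0]
    - [0.007,0.036,0]
  fingers: [-1,-1,-1]

```text
time: 16.0
tcp_pos: [0.5646, -0.2043, 0.2484]
eef_rot: [-1.344, 1.631, -1.132]
contact_force: [-9.9, 0.7, 2.2]
finger_gap: 0.0232
```

```bash
python3 arc.py
python3 - <<'E'
import cv2,numpy as np
from cell import optics
s=cv2.imread("pics/s_arc.png");w=optics.camera("wrist");cv2.imwrite("pics/w12raw.png",w)
cv2.imwrite("pics/f1.png",np.hstack([cv2.resize(s[90:260,120:290],(400,400),interpolation=cv2.INTER_CUBIC),cv2.resize(w[100:300,220:420],(400,400),interpolation=cv2.INTER_CUBIC)]))
E
```

```text
at [ 0.5646 -0.2043  0.2484] F [-9.8878  0.6836  2.2483] T [0.1382 2.2409 0.0588] bar lean -0.011643779933009628 side 0.0019073908660029975 gap 0.023162630954940342 q [-0.1936  0.6978  0.7587  1.6628 -0.3586  1.3172 -1.0877]
tip [ 0.5665 -0.2054  0.1337] radial 0.008868349029437481
-0.012 [-1.4135  0.2704 -0.033 ] [-0.0022 -0.0114 -0.    ]
bar lean from TCP -0.006921895738231099
```

View pics/f1.png

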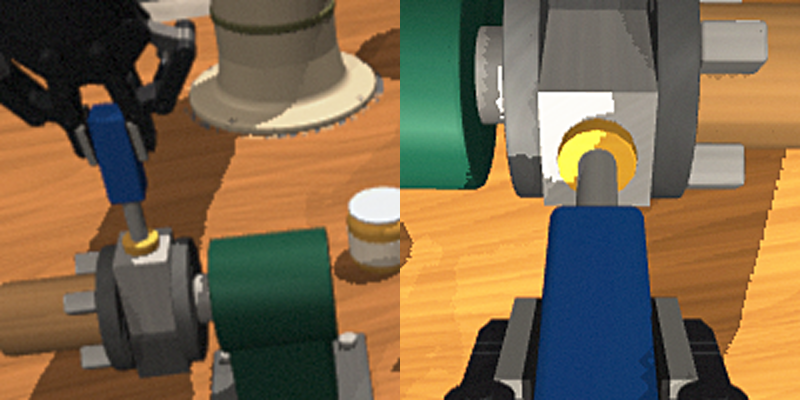

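The collar sits on the boss. The wrist view has the collar at px (318.5,180), as predicted, so there is no slip in the hand. The boss face is at crop (539-658, 92-205). Now I'll check the chuck and bar angles numerically.

Run:
```python
from geo import *
from scipy.optimize import least_squares
m=optics.camera_model("scene")
h=np.array([.5667,-.2046,.175])
for th in(-.05,0,.05):
    W=R.from_euler('z',-.189).as_matrix();n=W@[-np.sin(th),0,np.cos(th)];c=h-[0,0,.05]
    print(th,proj(m,[c+n*.158,c+n*.135,c+n*.093]))
im=cv2.imread("pics/s_arc.png");hsv=cv2.cvtColor(im,cv2.COLOR_BGR2HSV)
k=cv2.inRange(hsv,(105,120,40),(125,255,255))[120:190,140:200];ys,xs=np.nonzero(k)
for r in range(ys.min(),ys.max()+1,4):
    x=xs[ys==r];print(r+120,x.min()+140,x.max()+140,end=' | ')
mw=optics.camera_model("wrist");T=wristT(mw,ctrl.get_state())
ob=np.array([(539,92),(658,92),(655,206),(541,206)],float);ob[:,0]-=400;ob=ob/2+[220,100]-.25
f=lambda p:np.r_[(proj(mw,face([p[0],p[1],-.189,p[2]])[:4],T)-ob).ravel()]
r=least_squares(f,[.567,-.206,0]);print("\nchuck fit",r.x,r.cost,r.fun)
```

```text
-0.05 [[164.5215 137.0573]
 [168.067  150.2951]
 [174.1468 172.9946]]
0 [[165.0829 134.5421]
 [168.5076 148.0822]
 [174.4061 171.4025]]
0.05 [[165.6926 132.3117]
 [168.9897 146.0989]
 [174.6937 169.9517]]
134 168 169 | 138 158 171 | 142 157 172 | 146 158 173 | 150 159 174 | 154 160 176 | 158 161 177 | 162 163 180 | 166 164 180 | 170 166 180 | 174 167 180 | 
chuck fit [ 0.5649 -0.2049  0.0061] 4.314630606536661 [-0.3841 -0.1157  0.1502 -0.197  -1.9102  0.0738  2.1768  0.1195]
```

The chuck angle fits 0.006 rad and the bar is upright. I'll press down lightly to seat the collar and ease off the sideways load before letting go.

Call:
send_rows:
  travel:
    - [-0.5,0.1,-1]
    - [-1,0.2,-2]
    - [-1,0.2,-2]
  rot:
    - [0,0,0]
    - [0,0,0]
    - [0,0,0]
  fingers: [-1,-1,-1]

```text
time: 16.4
tcp_pos: [0.5642, -0.2044, 0.2481]
eef_rot: [-1.341, 1.629, -1.134]
contact_force: [-7.8, 0.7, 13.2]
finger_gap: 0.0233
```

```bash
python3 arc.py
```

```text
at [ 0.5642 -0.2044  0.2481] F [-7.8358  0.7262 13.1988] T [0.4648 2.5818 0.014 ] bar lean -0.00792548486030647 side 0.0014196696640010294 gap 0.02331009154679903 q [-0.1942  0.6959  0.7591  1.6665 -0.36    1.3122 -1.0864]
tip [ 0.5665 -0.2055  0.1333] radial 0.008545454834384904
-0.008 [-0.9596  0.1836 -0.024 ] [-0.0015 -0.0078 -0.    ]
bar lean from TCP -0.003390856494155048
```

Call:
send_rows:
  travel:
    - [-0.5,0,1]
    - [-0.5,0,1]
    - [-0.5,0,1]
    - [-0.5,0,1]
    - [-0.5,0,1]
  rot:
    - [0,0,0]
    - [0,0,0]
    - [0,0,0]
    - [0,0,0]
    - [0,0,0]
  fingers: [-0.6,-0.2,0.3,1,1]

```text
time: 16.95
tcp_pos: [0.5648, -0.2035, 0.2474]
eef_rot: [-1.341, 1.627, -1.134]
contact_force: [0.3, 0.0, -0.5]
finger_gap: 0.0759
```

Call:
send_rows:
  travel:
    - [0,0,0]
    - [5,-1,14]
    - [17,-3.3,47]
    - [34,-6.5,94]
    - [51,-9.8,140]
  rot:
    - [0,0,0]
    - [0,0,0]
    - [0,0,0]
    - [0,0,0]
    - [0,0,0]
  fingers: [1,1,1,1,1]

```text
time: 17.45
tcp_pos: [0.6155, -0.2131, 0.389]
eef_rot: [-1.342, 1.629, -1.134]
contact_force: [1.5, -0.1, -0.0]
finger_gap: 0.0856
```

Run:
```python
from geo import *
s=ctrl.get_state();print(s["time"],s["tcp_pos"],s["finger_gap"],s["contact_force"])
sc=optics.camera("scene");t=optics.camera("top");w=optics.camera("wrist");cv2.imwrite("pics/endw.png",w);cv2.imwrite("pics/ends.png",sc)
hsv=cv2.cvtColor(sc,cv2.COLOR_BGR2HSV);k=cv2.inRange(hsv,(105,120,40),(125,255,255))[115:190,140:200];ys,xs=np.nonzero(k)
for r in range(ys.min(),ys.max()+1,5):
    x=xs[ys==r];print(r+115,x.min()+140,x.max()+140,end=' | ')
m=optics.camera_model("wrist");T=wristT(m,s);c=np.array([.566,-.2046,.125])
for th in(-.05,0,.05):
    W=R.from_euler('z',-.189).as_matrix();n=W@[-np.sin(th),0,np.cos(th)];print(th,proj(m,[c+n*.158,c+n*.058],T))
cv2.imwrite("pics/f2.png",np.hstack([cv2.resize(sc[80:260,100:440],(480,300)),cv2.resize(w,(320,300))])[:, :800])
```

```text
17.45 [ 0.6155 -0.2131  0.389 ] 0.08555138417171358 [ 1.5101 -0.0594 -0.009 ]
132 172 173 | 137 159 175 | 142 159 176 | 147 160 177 | 152 161 178 | 157 162 179 | 162 164 181 | 167 165 182 | 172 166 180 | -0.05 [[319.4774 197.99  ]
 [319.2754 143.2719]]
0 [[319.4616 205.9022]
 [319.2718 145.7929]]
0.05 [[319.4454 213.2384]
 [319.2681 148.2212]]
```

View pics/f2.png

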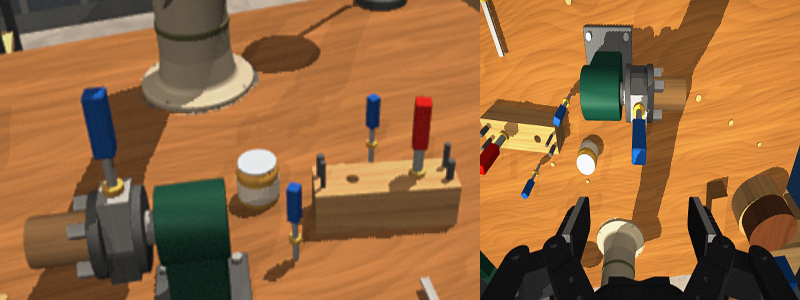

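The bar stands in the chuck with its collar on the boss. The red bar, tin and other things are undisturbed. One last numeric check of the lean, then hand in.

Run:
```python
from geo import *
w=cv2.imread("pics/endw.png");hsv=cv2.cvtColor(w,cv2.COLOR_BGR2HSV)
for lo,hi in(((105,150,150),(125,255,255)),((22,130,80),(34,255,255))):
    k=cv2.inRange(hsv,lo,hi);k[:, :295]=0;k[:,345:]=0;k[:130]=0;k[240:]=0
    ys,xs=np.nonzero(k);print(xs.min(),xs.max(),ys.min(),ys.max(),len(xs))
m=optics.camera_model("wrist");T=wristT(m,ctrl.get_state());c=np.array([.566,-.2046,.125]);W=R.from_euler('z',-.189).as_matrix()
for th in(-.03,0,.03):
    q=R.from_euler('y',-th).as_matrix();L=lambda r,z,N:proj(m,[c+W@q@np.array([r*np.cos(a),r*np.sin(a),z]) for a in N],T)[:,1]
    a=L(.012*2**.5,.158,np.arange(4)*np.pi/2+np.pi/4);b=L(.0125,.058,np.linspace(0,6.28,30));print(th,"top rows",a.min(),a.max(),"collar",b.min(),b.max())
```

```text
304 330 198 218 234
307 327 139 156 123
-0.03 top rows 190.1382164924138 214.25028665848896 collar 135.02828902361426 156.64631488912553
0 top rows 195.31326496225523 218.39700412268078 collar 136.74778444324483 157.90535338651316
0.03 top rows 200.29352264107837 222.3323479173905 collar 138.44636109591556 159.1212185696551
```

```bash
python3 -c "
from cell import ticket;print(ticket.hand_in())"
```

```text
the job is handed in; nothing more can be done
None
```

I handed the job in at about 17.5 s. The blue bar stands upright in the chuck hole with its collar against the boss, and the gripper is clear of it.

- **Regrasp:** My first grasp ran joint 6 into its limit at the leaning hole, so I put the bar back in its own hole and regripped it with the tool tilted back. I had to correct the aim twice (about 3 mm, then 1.2 mm) before it went in.
- **Insertion:** I pushed the bar home before turning the chuck. It went in about 43 mm until the collar stopped it, with a reaction of about 49 N, well below the 120 N wrist limit.
- **Turning:** I levered the chuck round from about 0.51 rad to upright and pressed the collar down again lightly. Then I let go and backed away.

**Last checks:**
- The boss face, measured before release, fitted a chuck angle of about 0.006 rad.
- After release, the wrist picture put the bar's lean at roughly 0 to 0.01 rad. I could only check that lean to a couple of hundredths of a radian.
- The final scene picture shows the collar on the boss and the red bar still in the block; the tin and the small blue bars look unmoved. The gouge and bowl were outside that crop, but I never worked near them.
- No check failed. The tool-position readings scattered by 1–2 mm during the work.

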